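# Sort the bench kit into its trays

## Robot

A 6-joint arm with a two-finger parallel gripper is mounted at the origin on a cart in front of the work surface, level with it; the furniture and walls round the work are solid. World frame = base frame: x ahead of the robot, y to its left, z up, the work surface at z = 0. Lengths are in m, angles in degrees, forces in N, time in s.
With the tool pointing down it reaches from about 0.4 to 0.825 m from the base axis. Payload 7 kg.
Tool frame: the origin (TCP) lies between the finger pads; the fingertips stand 22 mm ahead of it and the grasp point (between the pads) lies 3 mm ahead of it; z points along the fingers, y is the line along which they close (so a half turn about z gives the same grasp; the last joint's range is limited). The gripper opens to 88 mm and grips with 3 to 60 N. Pads are 19 mm wide; open, the fingers measure 130 mm over their backs; the gripper's body (78 mm by 193 mm) begins 47 mm behind the grasp point.
Start: joints at [-51.962, 20.546, 0.682, 0, -70.136, -16.507], TCP at [0.248, -0.628, 0.249] pointing down, gripper open.
Joint ranges: [-176.03, 176.03], [-82.01, 121.73], [-58.28, 71.71], [-173.87, 95.51], [-174.79, -0.11], [-173.66, 173.66]. Speed limits (degrees/s): [136.94, 136.94, 172.46, 180, 180, 180].

## Interface

Orientations are given as [roll, pitch, yaw] about the fixed x, y, z axes, in that order (R = Rz(yaw) Ry(pitch) Rx(roll)).
In Python, from plant import ctrl gives the robot as it stands.
- The arm moves only by the tool apply_moves, never from a script. Its argument "targets" is a list of rows, each an object with "travel": the shift along the tool's x, y, z in mm, a list of three; "roll": the turn about the tool's z in degrees; "jaw": the finger opening in mm, from 0 to 87.6. In form: [{"travel": [tx, ty, tz], "roll": roll, "jaw": jaw}, ...]. A call has 1 to 10 rows; each row shifts and turns the commanded pose from where the row before left it, along the tool's axes as they then stand; what a row does not reach is not made up. A row lasts 1/10 s, in which the tool goes at most 50 mm and 8.59 degrees, less where a joint would pass 70% of its speed; a pose out of reach is approached as far as the arm can. A call with a gripper value outside its range is refused whole. The fingers move at their own pace and stop on an object; the grip force is fixed at half the most. Time passes only in rows, so rows that do not move let the fingers close. It gives the time, the measured TCP pose, the force, the opening and the grip force at its end, in the units of the state.
- ctrl.get_obs(): the state, without advancing time (a new reading comes with each control period).
- ctrl.snapshot(name): name is "scene" or "top" or "wrist"; returns the picture (400x640x3 uint8, red, green, blue); there is no depth.
- ctrl.calibration(name): a dict with "K" (3x3 intrinsics, pixels), "extrinsics" (4x4, takes a point from camera to world coordinates); the wrist camera has in their place "hand_eye" (4x4, takes a point from camera to tool coordinates, whose origin is the TCP and whose axes are the flange's). Camera axes: x right, y down, z forward; pixel columns grow to the right and rows downward; lengths in m; the calibration is good to about 2 mm. A picture is of the moment at which its call begins: read the wrist's pose just before it. calibration takes no time and is no camera call.
- ctrl.close_job(): hands the job in; it is judged then, once.
The state is a dict: "clock": time; "joint_pos": joint angles; "qvel": joint speeds; "tau": joint torques, N m; "tool_pos": TCP position; "orientation": TCP orientation; "force": force on the tool from outside, world axes, zero at the start; "moment": the same for the moment, N m; "opening": finger opening in m; "gripper_force": force on a finger pad.
Only numpy, scipy, OpenCV 4.12 (cv2) and the standard library are available. Lean on these libraries where they do the work, as an engineer would, in place of code of your own. Each camera call takes 0.05 s, during which the arm holds its last target. There are 200 camera calls.

## Task

Clear up the mixed handful lying at the front of the bench: of the three small square trays, both red gauge cases go in the yellow one, the tweezers in the white one and the roll of tape in the blue one. Set each thing down gently, without dropping it, so that it lies flat on the floor of its tray, right way up and not on top of another. Leave the marker pen standing where it is.

Things in the scene. Friction and masses are not known exactly. Their poses are not given: they have to be found in the camera images.
- gauge_case_1: small flat case for pin gauges, red, with a black catch and a white label on one side; 36 mm along x, 46 mm along y, 16 mm high, lid fixed shut, 60 g. Origin: centre of its underside; z up. Looks like the other gauge case; either may lie at either place in its tray. Grip across the 36 mm sides
- gauge_case_2: small flat case for pin gauges, red, with a black catch and a white label on one side; 36 mm along x, 46 mm along y, 16 mm high, lid fixed shut, 60 g. Origin: centre of its underside; z up. Looks like the other gauge case; either may lie at either place in its tray. Grip across the 36 mm sides
- tape: roll of yellow tape lying flat, a ring of 97 mm outside diameter, 19 mm high, about 85 g. Origin: centre of its underside; z up the ring's axis. Too wide to span: pinch across the ring wall, one finger in the hole. The wall is solid from about 24 to 48 mm from the centre (thicker inward than it looks), so centre the grasp 36 mm from the centre, fingers at least 38 mm apart before closing
- tweezers: steel tweezers lying flat, 119 mm long along y, 16 mm wide (x) at the widest, 9 mm high, rigid, about 22 g. Origin: the middle of the underside; z up. Pinch across the width at mid length, with the fingertips close to the surface
- yellow_tray: fixed, empty, square yellow plastic tray, open at the top, standing on the bench; 144 x 144 mm outside and 28 mm high (rim 3 mm wider all round, blank paper card on its -x side), walls 3 mm thick, floor raised 9 mm above the bench (so 19 mm deep inside), clear floor 138 x 138 mm. Origin: centre of its underside; z up, x and y square to its sides. Turned by up to 0.15 rad from the bench
- white_tray: fixed, empty, square white plastic tray, open at the top, standing on the bench; 144 x 144 mm outside and 28 mm high (rim 3 mm wider all round, blank paper card on its -x side), walls 3 mm thick, floor raised 9 mm above the bench (so 19 mm deep inside), clear floor 138 x 138 mm. Origin: centre of its underside; z up, x and y square to its sides. Turned by up to 0.15 rad from the bench
- blue_tray: fixed, empty, square blue plastic tray, open at the top, standing on the bench; 144 x 144 mm outside and 28 mm high (rim 3 mm wider all round, blank paper card on its -x side), walls 3 mm thick, floor raised 9 mm above the bench (so 19 mm deep inside), clear floor 138 x 138 mm. Origin: centre of its underside; z up, x and y square to its sides. Turned by up to 0.15 rad from the bench
- marker: bystander: red and white paint marker standing on its end, loose, 19 mm thick, 134 mm high, at the back on the left; leave alone. Origin: centre of its foot; z up

How it is judged:
By the outcome, as a careful person would: the job done as asked, in the order asked, and still so for the second after the job is handed in, with the robot touching nothing.
It also fails if it takes over 96 s, if anything falls off the work surface, if the arm or the gripper's body presses on something with over 40 N, if the wrist force passes 120 N, or if a joint passes its speed limit or range.

## Working session

There is one attempt and no reset: what is moved stays moved. The work goes in short steps, Python scripts to look and compute and a tool call to move; the robot and the scene stay as the last step left them, time stands still between calls to the robot, and variables do not carry over. Pictures are saved under pics/ and viewed, at most 14 in all, crops included, and the job is handed in when it is done.

Besides the shell and the picture viewer there is one more tool, called after ">>>" as a command line: name --argument value ..., lists and objects as JSON in quotes. apply_moves: Moves the arm, as the interface text tells. Its arguments: {"type":"object","properties":{"targets":{"type":"array","items":{"type":"object","properties":{"travel":{"type":"array","items":{"type":"number"}},"roll":{"type":"number"},"jaw":{"type":"number"}}}}},"required":["targets"]}

```bash
mkdir -p pics; ls; python3 - <<'E'
from plant import ctrl
import cv2,numpy as np
np.set_printoptions(precision=4,suppress=True)
o=ctrl.get_obs();print(o)
for n in("scene","top","wrist"):
    c=ctrl.calibration(n);print(n,c)
    cv2.imwrite(f"pics/{n}0.png",ctrl.snapshot(n)[:,:,::-1])
E
```

```text
pics
{'clock': 0.0, 'joint_pos': array([-51.9632,  20.5904,   0.6343,  -0.0216, -70.1363, -16.5068]), 'qvel': array([ 0.098 , -0.0009, -0.0537, -0.0142,  0.0818,  0.0518]), 'tau': array([ -0.0002, -58.2729,  29.3061,   6.9971,   0.0071,  -0.0002]), 'tool_pos': array([ 0.2475, -0.6275,  0.2476]), 'orientation': array([ 179.9056,   -0.0068, -158.4773]), 'force': array([-0.4701,  0.7952, -0.4174]), 'moment': array([ 0.069 ,  0.0155, -0.0303]), 'gripper_force': 0.0, 'opening': 0.08752954215480174}
scene {'K': array([[373.5056,   0.    , 322.2492],
       [  0.    , 373.5056, 199.6957],
       [  0.    ,   0.    ,   1.    ]]), 'extrinsics': array([[-0.884 , -0.1987,  0.4232,  0.0528],
       [-0.4673,  0.3992, -0.7888,  0.8323],
       [-0.0122, -0.8951, -0.4457,  0.4892],
       [ 0.    ,  0.    ,  0.    ,  1.    ]])}
top {'K': array([[502.1746,   0.    , 317.3634],
       [  0.    , 502.1746, 198.592 ],
       [  0.    ,   0.    ,   1.    ]]), 'extrinsics': array([[ 0.0118, -0.9963,  0.0848,  0.335 ],
       [-0.9999, -0.0116,  0.0028,  0.0529],
       [-0.0019, -0.0848, -0.9964,  1.6577],
       [ 0.    ,  0.    ,  0.    ,  1.    ]])}
wrist {'K': array([[310.436 ,   0.    , 325.4145],
       [  0.    , 310.436 , 198.611 ],
       [  0.    ,   0.    ,   1.    ]]), 'hand_eye': array([[-0.0007, -0.9639, -0.2663,  0.0719],
       [ 1.    , -0.0006, -0.0008,  0.0002],
       [ 0.0006, -0.2663,  0.9639, -0.1362],
       [ 0.    ,  0.    ,  0.    ,  1.    ]])}
```

View pics/top0.png

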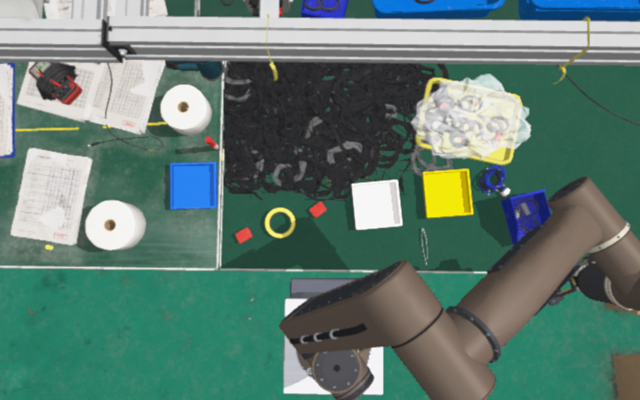

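View pics/scene0.png

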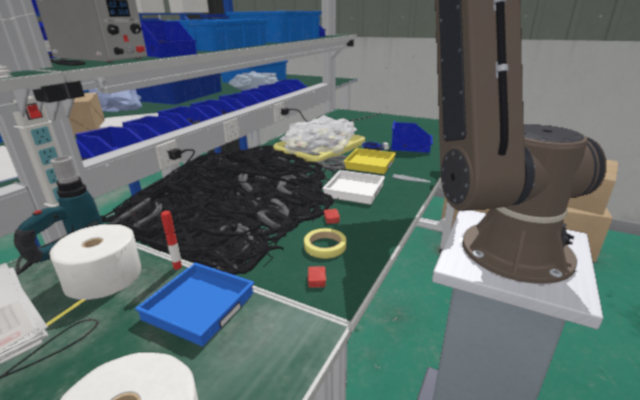

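The top view shows the red cases at about (243,235) and (318,209), the tape at (280,222), and the tweezers at (425,245). The blue tray is at (193,186), the white at (377,205) and the yellow at (447,193), and the marker's red cap is at (211,142). The scene view shows the same layout, with the marker standing behind the blue tray.

```bash
cat > h.py <<'E'
from plant import ctrl
import cv2,numpy as np
np.set_printoptions(precision=4,suppress=True)
from scipy.spatial.transform import Rotation as Ro
def pose():
    o=ctrl.get_obs();T=np.eye(4)
    T[:3,:3]=Ro.from_euler('xyz',o['orientation'],degrees=True).as_matrix();T[:3,3]=o['tool_pos'];return T
def shot(n,f=None):
    T=pose();c=ctrl.calibration(n)
    E=T@c['hand_eye'] if n=='wrist' else c['extrinsics']
    im=ctrl.snapshot(n)[:,:,::-1].copy()
    if f:cv2.imwrite(f'pics/{f}.png',im)
    return im,c['K'],E
def ray(px,K,E):
    px=np.atleast_2d(px).astype(float);d=np.c_[px,np.ones(len(px))]@np.linalg.inv(K).T@E[:3,:3].T
    return E[:3,3],d
def cast(px,K,E,z):
    o,d=ray(px,K,E);return o+d*((z-o[2])/d[:,2])[:,None]
def tri(p1,K1,E1,p2,K2,E2):
    (o1,d1),(o2,d2)=ray(p1,K1,E1),ray(p2,K2,E2);r=[]
    for a,b in zip(d1,d2):
        s=np.linalg.lstsq(np.c_[a,-b],o2-o1,rcond=None)[0];r.append((o1+s[0]*a+o2+s[1]*b)/2)
    return np.array(r)
def proj(P,K,E):
    q=(np.atleast_2d(P)-E[:3,3])@E[:3,:3]@K.T;return q[:,:2]/q[:,2:]
R={'red':[(0,140,90),(7,255,255)],'yellow':[(24,100,90),(34,255,255)],'blue':[(100,150,120),(113,255,255)],'white':[(0,0,150),(179,50,255)]}
def blobs(im,c,amin=60):
    h=cv2.cvtColor(im,cv2.COLOR_BGR2HSV);m=cv2.inRange(h,*map(np.array,R[c]))
    cs=cv2.findContours(m,cv2.RETR_EXTERNAL,cv2.CHAIN_APPROX_NONE)[0]
    return sorted([k for k in cs if cv2.contourArea(k)>amin],key=cv2.contourArea,reverse=True)
def rect(cnt,K,E,z):
    p=cast(cnt[:,0],K,E,z)[:,:2].astype(np.float32);(c,s,a)=cv2.minAreaRect(p*1000)
    return np.array(c),np.array(s),a
def go(x,y,z=None,yaw=None):
    T=pose();d=np.array([x,y,T[2,3] if z is None else z])-T[:3,3]
    w=np.degrees(np.arctan2(T[1,0],T[0,0]))
    print('travel mm',1000*T[:3,:3].T@d,'yaw',w,'roll',None if yaw is None else -((yaw-w+90)%180-90),'tcp',T[:3,3])
E
python3 - <<'E'
from h import *
im,K,E=shot('top')
for c,z in(('red',.016),('yellow',.02),('blue',.028),('white',.028)):
    for b in blobs(im,c)[:9]:
        ctr,s,a=rect(b,K,E,z);print(c,b[:,0].mean(0),ctr,s,a)
print('tw',cast([[423,228],[426,263]],K,E,.005)); print('edge',cast([[320,268],[218,240],[218,100]],K,E,0))
go(.40,.12,.25)
s=cv2.resize(im[130:275,180:520],None,fx=2.3,fy=2.3,interpolation=cv2.INTER_CUBIC);cv2.imwrite('pics/topc.png',s)
E
```

```text
red [243.1951 234.8293] [353.1098 298.0352] [37.9933 47.9091] 27.93703269958496
red [317.3684 209.1053] [439.6006  56.7977] [37.3842 47.2123] 37.547603607177734
red [72.0364 92.7273] [815.7338 882.2473] [41.0681 71.752 ] 67.96343231201172
yellow [447.1429 192.9231] [ 498.5353 -367.4319] [155.1811 157.2933] 5.072795867919922
yellow [279.4253 222.2874] [395.6395 180.881 ] [ 99.4703 101.1   ] 45.76228713989258
yellow [492.9485 156.9381] [ 621.866  -514.7233] [ 53.2871 142.3981] 0.6539833545684814
yellow [433.7397  84.1644] [ 862.6805 -322.657 ] [ 41.3281 106.9794] 38.89138412475586
yellow [ 46.752 129.   ] [696.0589 956.6021] [ 10.431  205.6449] 2.0347633361816406
yellow [421.8409 142.8636] [ 662.435  -285.1066] [67.8449 23.3475] 52.312034606933594
yellow [273.381   70.0476] [905.5572 209.7397] [70.6129 18.0046] 19.079322814941406
blue [192.8564 185.1547] [513.6292 465.3076] [154.0639 154.0705] 2.306558132171631
blue [437.674    5.4652] [1127.0819 -341.1241] [ 45.39   444.5659] 0.6207839846611023
blue [582.864   5.352] [1134.1075 -827.3152] [ 41.8723 380.319 ] 0.620650053024292
white [2
[... 297 characters left out ...]
20.028  295.7209] 81.68917083740234
white [114.6013 224.943 ] [377.6315 714.4327] [193.4411 163.5976] 71.1812515258789
white [376.453  204.2707] [ 457.7912 -135.525 ] [154.4142 154.3504] 6.048367977142334
white [185.4058 108.5072] [766.4517 497.2704] [174.6824 151.9192] 45.93434143066406
white [614.1216  33.7365] [1039.7823 -928.8098] [ 86.4008 171.2216] 0.6254969239234924
white [299.1722 373.0167] [-90.7361 125.0439] [229.2071 114.5916] 40.07453918457031
tw [[ 0.3827 -0.2906  0.005 ]
 [ 0.2686 -0.2997  0.005 ]]
edge [[0.2481 0.0463 0.    ]
 [0.3355 0.383  0.    ]
 [0.8056 0.3964 0.    ]]
travel mm [-416.1555  639.5572   -1.4258] yaw -158.4678486659099 roll None tcp [ 0.2476 -0.6277  0.248 ]
```

View pics/topc.png

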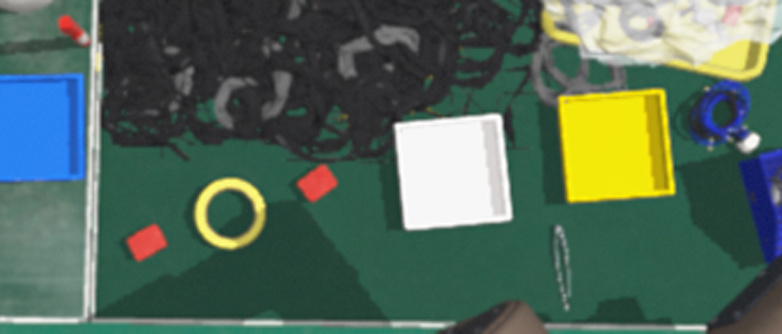

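>>> apply_moves --targets '[{"travel":[-27,30,0],"roll":0,"jaw":87},{"travel":[-27,30,0],"roll":0,"jaw":87},{"travel":[-27,30,0],"roll":0,"jaw":87},{"travel":[-27,30,0],"roll":0,"jaw":87},{"travel":[0,0,0],"roll":0,"jaw":87},{"travel":[0,0,0],"roll":0,"jaw":87}]'

```text
clock: 0.8
tool_pos: [0.3047, -0.4761, 0.2491]
orientation: [-179.9, 0.0, -158.4]
force: [-0.5, -0.2, 0.6]
opening: 0.0864
gripper_force: 0.0
```

```bash
cat > view.py <<'E'
import sys,pickle
from h import *
r=shot('wrist',sys.argv[1]);pickle.dump(r,open(sys.argv[1]+'.pkl','wb'));print(pose()[:3,3])
E
python3 view.py wA
```

```text
[ 0.3044 -0.4767  0.2489]
```

>>> apply_moves --targets '[{"travel":[-27,30,0],"roll":0,"jaw":87},{"travel":[-27,30,0],"roll":0,"jaw":87},{"travel":[-27,30,0],"roll":0,"jaw":87},{"travel":[-27,30,0],"roll":0,"jaw":87},{"travel":[0,0,0],"roll":0,"jaw":87},{"travel":[0,0,0],"roll":0,"jaw":87}]'

```text
clock: 1.45
tool_pos: [0.361, -0.3256, 0.2487]
orientation: [-180.0, -0.0, -158.4]
force: [-0.2, -0.4, -0.5]
opening: 0.087
gripper_force: 0.0
```

```bash
python3 view.py wB
```

```text
[ 0.3607 -0.3261  0.2485]
```

View pics/wB.png

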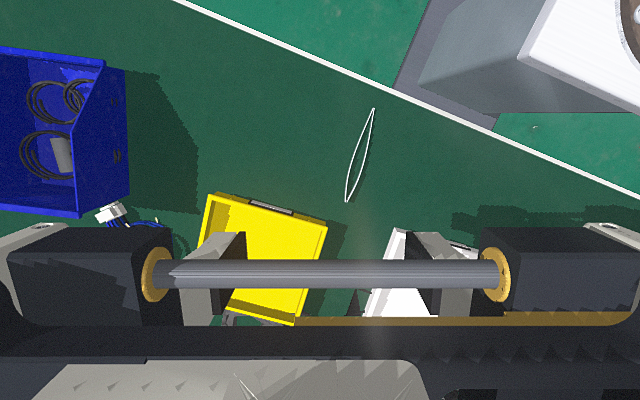

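Wrist view B shows the tweezers running from (374,109) to (347,201). The yellow tray is partly behind the gripper, with its card edge at about (270,208), and the lower half of the picture is blocked by the gripper.

```bash
cat > tw.py <<'E'
import sys,pickle
from h import *
def ends(r):
    im,K,E=r;p=proj([.326,-.295,.005],K,E)[0]
    m=(cv2.inRange(cv2.cvtColor(im,cv2.COLOR_BGR2HSV),np.array((0,0,140)),np.array((179,110,255))))
    m=cv2.morphologyEx(m,cv2.MORPH_CLOSE,np.ones((5,5)))
    c=[k for k in cv2.findContours(m,cv2.RETR_EXTERNAL,cv2.CHAIN_APPROX_NONE)[0] if len(k)>40]
    k=min(c,key=lambda k:np.linalg.norm(k[:,0].mean(0)-p));q=k[:,0].astype(float)
    u=cv2.fitLine(k,cv2.DIST_L2,0,.01,.01)[:2,0];t=q@u
    a,b=q[t<t.min()+2].mean(0),q[t>t.max()-2].mean(0)
    if a[1]>b[1]:a,b=b,a
    return np.array([a,b]),q
A,B=[pickle.load(open(f+'.pkl','rb')) for f in sys.argv[1:]]
(a,qa),(b,qb)=ends(A),ends(B);print(a,b,tri(a,*A[1:],b,*B[1:]))
for q,r,e in((qa,A,a),(qb,B,b)):
    c,s,an=rect(q[:,None],*r[1:],.007);P=cast(e,*r[1:],.007);print(c,s,an,P.mean(0),np.degrees(np.arctan2(*(P[1]-P[0])[1::-1])))
E
python3 tw.py wA wB
```

```text
[[506.1111 267.7778]
 [505.4286 295.2857]] [[373.     108.4   ]
 [345.2857 200.4286]] [[ 0.2868 -0.327   0.1693]
 [ 0.3324 -0.3131  0.162 ]]
[ 353.242  -191.4567] [45.2512  6.7843] 30.322052001953125 [ 0.3539 -0.1922  0.007 ] 29.164705057334114
[ 326.8067 -295.3373] [117.7759  16.0675] 4.9249982833862305 [ 0.3266 -0.2959  0.007 ] 6.296832778580106
```

```bash
python3 - <<'E'
import pickle
from h import *
for f in('wA','wB'):
    r=pickle.load(open(f+'.pkl','rb'))
    b=blobs(r[0],'yellow',500)[0];print(rect(b,*r[1:],.028))
    e=cv2.approxPolyDP(cv2.convexHull(b),6,True)[:,0];print(e,cast(e,*r[1:],.028))
go(.40,-.10,.25,-110)
E
```

```text
(array([ 446.2112, -376.3898]), array([ 42.1069, 160.1418]), 21.669004440307617)
[[417 303]
 [413 316]
 [296 316]
 [305 288]
 [389 288]] [[ 0.4179 -0.3019  0.028 ]
 [ 0.4377 -0.2981  0.028 ]
 [ 0.4953 -0.443   0.028 ]
 [ 0.4515 -0.4467  0.028 ]
 [ 0.4113 -0.3454  0.028 ]]
(array([ 455.315 , -371.6497]), array([ 77.9427, 151.3193]), 6.785502910614014)
[[208 194]
 [324 221]
 [318 258]
 [248 259]
 [197 247]] [[ 0.4318 -0.4477  0.028 ]
 [ 0.4128 -0.3071  0.028 ]
 [ 0.4614 -0.2961  0.028 ]
 [ 0.4952 -0.3776  0.028 ]
 [ 0.5029 -0.4418  0.028 ]]
travel mm [-119.5527  195.8688   -1.5192] yaw -158.4721970079609 roll -48.47219700796089 tcp [ 0.3607 -0.3261  0.2485]
```

View pics/wA.png

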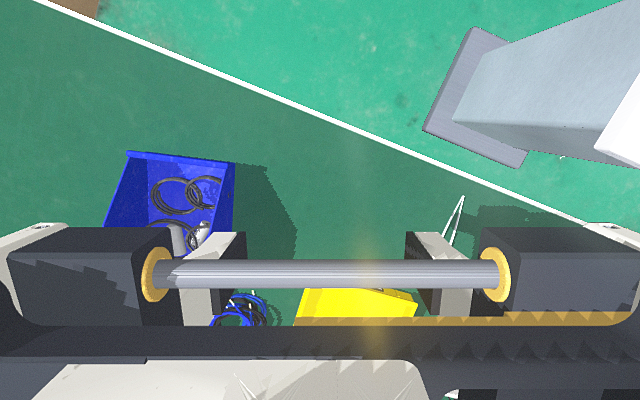

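Wrist view A has the tweezers half hidden behind the finger at (455,215), so I'll take the second tweezers view later. Next I go to the cases.

>>> apply_moves --targets '[{"travel":[-23.5,41.5,0],"roll":0,"jaw":60},{"travel":[-23.5,41.5,0],"roll":0,"jaw":60},{"travel":[-23.5,41.5,0],"roll":0,"jaw":60},{"travel":[-23.5,41.5,0],"roll":0,"jaw":60},{"travel":[-23.5,41.5,0],"roll":0,"jaw":60},{"travel":[-23.5,41.5,0],"roll":0,"jaw":60},{"travel":[-23.5,41.5,0],"roll":0,"jaw":60},{"travel":[-23.5,41.5,0],"roll":0,"jaw":60},{"travel":[-23.5,41.5,0],"roll":0,"jaw":60}]'

```text
clock: 2.4
tool_pos: [0.4209, 0.1007, 0.2488]
orientation: [-180.0, 0.0, -158.6]
force: [0.7, -1.2, 0.7]
opening: 0.0602
gripper_force: 0.0
```

>>> apply_moves --targets '[{"travel":[0,0,0],"roll":-8.5,"jaw":60},{"travel":[0,0,0],"roll":-8.5,"jaw":60},{"travel":[0,0,0],"roll":-8.5,"jaw":60},{"travel":[0,0,0],"roll":-8.5,"jaw":60},{"travel":[0,0,0],"roll":-8.5,"jaw":60},{"travel":[0,0,0],"roll":-8.5,"jaw":60},{"travel":[0,0,0],"roll":-8.5,"jaw":60},{"travel":[0,0,0],"roll":-8.5,"jaw":60},{"travel":[0,0,0],"roll":-8.5,"jaw":60},{"travel":[0,0,0],"roll":-8.5,"jaw":60}]'

```text
clock: 3.4
tool_pos: [0.4211, 0.0985, 0.2484]
orientation: [180.0, -0.0, -73.3]
force: [0.3, 0.2, 0.2]
opening: 0.0596
gripper_force: 0.0
```

>>> apply_moves --targets '[{"travel":[0,0,0],"roll":-8.5,"jaw":60},{"travel":[0,0,0],"roll":-8.5,"jaw":60},{"travel":[0,0,0],"roll":-4,"jaw":60},{"travel":[0,0,0],"roll":0,"jaw":60},{"travel":[0,0,0],"roll":0,"jaw":60}]'

```text
clock: 3.9
tool_pos: [0.4207, 0.0989, 0.2484]
orientation: [180.0, -0.0, -52.7]
force: [-0.5, 0.2, 0.1]
opening: 0.0607
gripper_force: 0.0
```

```bash
python3 view.py wC
```

```text
[0.4206 0.0991 0.2484]
```

View pics/wC.png

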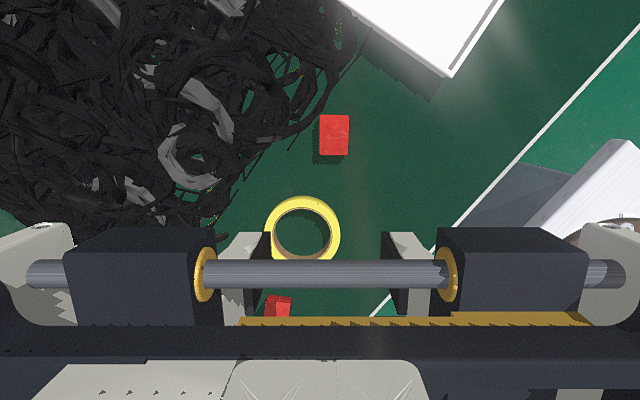

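Wrist view C shows case 2 at (334,135), square to the gripper, with the tape at (302,232) and case 1 at (278,305).

```bash
cat > case.py <<'E'
import sys,pickle
from h import *
x,y=map(float,sys.argv[1:3]);files=sys.argv[3:];cs=[]
for f in files:
    r=pickle.load(open(f+'.pkl','rb')) if f!='top' else shot('top')
    p=proj([x,y,.016],*r[1:])[0]
    b=min(blobs(r[0],'red'),key=lambda k:np.linalg.norm(k[:,0].mean(0)-p))
    q=cv2.minAreaRect(b)[0];cs.append((q,r));print(f,q,*rect(b,*r[1:],.016))
(a,A),(b,B)=cs[:2];print('tri top',tri(a,*A[1:],b,*B[1:]))
E
python3 case.py .44 .057 wC top; python3 -c "
from h import *
go(.4396,.0568,.05,-52.5)"
```

```text
wC (333.5, 134.0) [441.7592  55.1859] [33.9476 45.7281] 36.93495178222656
top (71.80453491210938, 94.29036712646484) [815.7338 882.2473] [41.0681 71.752 ] 67.96343231201172
tri top [[0.4513 0.0612 1.5199]]
travel mm [ 45.2838  10.4956 198.4461] yaw -52.63497338709862 roll -0.1349733870986256 tcp [0.4205 0.0992 0.2484]
```

>>> apply_moves --targets '[{"travel":[16,3.5,30],"roll":0,"jaw":60},{"travel":[15,3.5,30],"roll":0,"jaw":60},{"travel":[0,0,0],"roll":0,"jaw":60},{"travel":[0,0,0],"roll":0,"jaw":60}]'

```text
clock: 4.4
tool_pos: [0.4337, 0.0705, 0.1887]
orientation: [179.9, -0.0, -52.6]
force: [0.3, 0.3, 1.0]
opening: 0.0599
gripper_force: 0.0
```

```bash
python3 view.py wD; python3 case.py .44 .057 wC wD; python3 - <<'E'
from h import *
import pickle
C=pickle.load(open('wC.pkl','rb'));c=ctrl.calibration('top')
print(tri([(333.5,134)],*C[1:],[(317.5,209.3)],c['K'],c['extrinsics']));go(.441,.056,.012,-52.8)
E
```

```text
[0.4342 0.0711 0.1895]
wC (333.5, 134.0) [441.7592  55.1859] [33.9476 45.7281] 36.93495178222656
wD (328.0, 169.0) [441.8174  55.3979] [33.8996 46.8026] 36.68996810913086
tri top [[0.4422 0.0548 0.0183]]
[[ 0.4409  0.0562 -0.0076]]
travel mm [ 16.0114   3.9374 177.5145] yaw -52.51635936150622 roll 0.28364063849377885 tcp [0.4342 0.0711 0.1895]
```

>>> apply_moves --targets '[{"travel":[4.3,0.9,35],"roll":0,"jaw":60},{"travel":[4.3,0.9,35],"roll":0,"jaw":60},{"travel":[4.3,0.9,35],"roll":0,"jaw":60},{"travel":[4.3,0.9,35],"roll":0,"jaw":60},{"travel":[0,0,12],"roll":0,"jaw":60},{"travel":[0,0,12],"roll":0,"jaw":60},{"travel":[0,0,0],"roll":0,"jaw":60}]'

```text
clock: 5.15
tool_pos: [0.4416, 0.0557, 0.0244]
orientation: [180.0, -0.0, -52.4]
force: [-0.8, -0.4, 0.3]
opening: 0.06
gripper_force: 0.0
```

>>> apply_moves --targets '[{"travel":[0,0,0],"roll":0,"jaw":25},{"travel":[0,0,0],"roll":0,"jaw":25},{"travel":[0,0,0],"roll":0,"jaw":25},{"travel":[0,0,0],"roll":0,"jaw":25},{"travel":[0,0,0],"roll":0,"jaw":25},{"travel":[0,0,0],"roll":0,"jaw":25},{"travel":[0,0,0],"roll":0,"jaw":25}]'

```text
clock: 5.85
tool_pos: [0.4416, 0.0553, 0.0253]
orientation: [-179.9, -0.0, -52.5]
force: [-1.4, 0.5, 7.7]
opening: 0.0341
gripper_force: 30.0
```

>>> apply_moves --targets '[{"travel":[0,0,-15],"roll":0,"jaw":25},{"travel":[0,0,-25],"roll":0,"jaw":25},{"travel":[0,0,-30],"roll":8.1,"jaw":25},{"travel":[0,0,-30],"roll":8.1,"jaw":25},{"travel":[0,0,-20],"roll":8.1,"jaw":25},{"travel":[0,0,0],"roll":8.2,"jaw":25}]'

```text
clock: 6.45
tool_pos: [0.4427, 0.0557, 0.1477]
orientation: [-179.7, 0.1, -85.3]
force: [0.0, 0.4, -1.9]
opening: 0.0343
gripper_force: 30.0
```

>>> apply_moves --targets '[{"travel":[35,-2,0],"roll":0,"jaw":25},{"travel":[45,-2,0],"roll":0,"jaw":25},{"travel":[48,-2,0],"roll":0,"jaw":25},{"travel":[48,-2,0],"roll":0,"jaw":25},{"travel":[48,-2,0],"roll":0,"jaw":25},{"travel":[48,-2,0],"roll":0,"jaw":25},{"travel":[48,-2,0],"roll":0,"jaw":25},{"travel":[48,-2,0],"roll":0,"jaw":25},{"travel":[20,-2,0],"roll":0,"jaw":25},{"travel":[0,0,0],"roll":0,"jaw":25}]'

```text
clock: 7.45
tool_pos: [0.4928, -0.3326, 0.1438]
orientation: [180.0, 0.0, -85.2]
force: [-1.1, 0.5, -1.6]
opening: 0.0345
gripper_force: 30.0
```

```bash
python3 view.py wE; python3 - <<'E'
import pickle
from h import *
r=pickle.load(open('wE.pkl','rb'))
for b in blobs(r[0],'yellow',400)[:3]:print(b[:,0].mean(0),rect(b,*r[1:],.028))
go(.5015,-.4009,.034,-85)
E
```

```text
[ 0.4925 -0.3311  0.1439]
[319.5905 148.3851] (array([ 499.772 , -368.7313]), array([149.0415, 146.3413]), 4.931312561035156)
[168.2922  39.4932] (array([ 623.8543, -443.3591]), array([65.7928, 23.9963]), 78.08673095703125)
[121.3243 241.9189] (array([ 668.4509, -281.7848]), array([51.9601, 15.513 ]), 40.84379959106445)
travel mm [ 70.3749  -3.1374 109.8486] yaw -85.12848431796355 roll -0.12848431796355442 tcp [ 0.4925 -0.3311  0.1439]
```

View pics/wE.png

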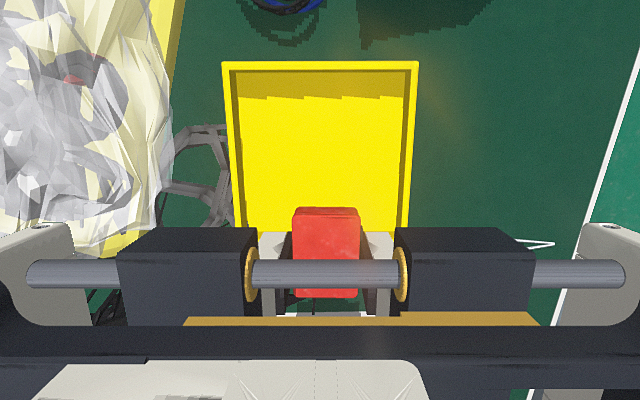

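>>> apply_moves --targets '[{"travel":[35,-2,0],"roll":0,"jaw":25},{"travel":[35.5,-2.3,0],"roll":0,"jaw":25},{"travel":[0,0,20],"roll":0,"jaw":25},{"travel":[0,0,30],"roll":0,"jaw":25},{"travel":[0,0,30],"roll":0,"jaw":25},{"travel":[0,0,18],"roll":0,"jaw":25},{"travel":[0,0,6],"roll":0,"jaw":25},{"travel":[0,0,3],"roll":0,"jaw":25},{"travel":[0,0,0],"roll":0,"jaw":25}]'

```text
clock: 8.4
tool_pos: [0.5042, -0.3994, 0.0383]
orientation: [-180.0, -0.0, -84.9]
force: [0.2, 0.6, -0.5]
opening: 0.034
gripper_force: 30.0
```

>>> apply_moves --targets '[{"travel":[0,0,1],"roll":0,"jaw":25},{"travel":[0,0,1],"roll":0,"jaw":25},{"travel":[0,0,0],"roll":0,"jaw":25},{"travel":[0,0,0],"roll":0,"jaw":25}]'

```text
clock: 8.8
tool_pos: [0.5037, -0.3998, 0.0359]
orientation: [-180.0, -0.0, -85.0]
force: [-0.7, 0.4, -1.1]
opening: 0.0345
gripper_force: 30.0
```

>>> apply_moves --targets '[{"travel":[0,0,1],"roll":0,"jaw":25},{"travel":[0,0,0],"roll":0,"jaw":25},{"travel":[0,0,0],"roll":0,"jaw":25}]'

```text
clock: 9.1
tool_pos: [0.5035, -0.3998, 0.0345]
orientation: [180.0, 0.0, -85.0]
force: [-0.3, -0.9, -0.6]
opening: 0.0344
gripper_force: 30.0
```

>>> apply_moves --targets '[{"travel":[0,0,0.7],"roll":0,"jaw":25},{"travel":[0,0,0],"roll":0,"jaw":25},{"travel":[0,0,0],"roll":0,"jaw":25}]'

```text
clock: 9.4
tool_pos: [0.5036, -0.3998, 0.0344]
orientation: [-180.0, -0.0, -85.0]
force: [-2.4, 2.1, 4.9]
opening: 0.0343
gripper_force: 30.0
```

>>> apply_moves --targets '[{"travel":[0,0,0.5],"roll":0,"jaw":25},{"travel":[0,0,0],"roll":0,"jaw":25},{"travel":[0,0,0],"roll":0,"jaw":25}]'

```text
clock: 9.7
tool_pos: [0.5036, -0.3998, 0.0343]
orientation: [-180.0, -0.0, -85.0]
force: [-2.2, 3.3, 8.8]
opening: 0.0339
gripper_force: 30.0
```

>>> apply_moves --targets '[{"travel":[0,0,0],"roll":0,"jaw":38},{"travel":[0,0,0],"roll":0,"jaw":50},{"travel":[0,0,0],"roll":0,"jaw":50},{"travel":[0,0,0],"roll":0,"jaw":50},{"travel":[0,0,-10],"roll":0,"jaw":50},{"travel":[0,0,-25],"roll":0,"jaw":50},{"travel":[0,0,-40],"roll":-7.7,"jaw":50},{"travel":[0,0,-40],"roll":-7.7,"jaw":50},{"travel":[0,0,-30],"roll":-7.6,"jaw":60},{"travel":[0,0,0],"roll":0,"jaw":60}]'

```text
clock: 10.7
tool_pos: [0.5059, -0.4012, 0.1847]
orientation: [-179.7, -0.5, -61.7]
force: [-0.8, -0.4, 0.5]
opening: 0.0584
gripper_force: 0.0
```

>>> apply_moves --targets '[{"travel":[-35,-10,0],"roll":0,"jaw":60},{"travel":[-46.5,-13,0],"roll":0,"jaw":60},{"travel":[-46.5,-13,0],"roll":0,"jaw":60},{"travel":[-46.5,-13,0],"roll":0,"jaw":60},{"travel":[-46.5,-13,0],"roll":0,"jaw":60},{"travel":[-46.5,-13,0],"roll":0,"jaw":60},{"travel":[-46.5,-13,0],"roll":0,"jaw":60},{"travel":[-46.5,-13,0],"roll":0,"jaw":60},{"travel":[-46.5,-13,0],"roll":0,"jaw":60}]'

```text
clock: 11.6
tool_pos: [0.4121, 0.0146, 0.1788]
orientation: [-179.9, 0.0, -62.0]
force: [1.0, 1.6, -0.4]
opening: 0.0598
gripper_force: 0.0
```

>>> apply_moves --targets '[{"travel":[-46.5,-13,0],"roll":0,"jaw":60},{"travel":[-46.5,-13,0],"roll":0,"jaw":60},{"travel":[-46.5,-13,0],"roll":0,"jaw":60},{"travel":[-46.5,-13,0],"roll":0,"jaw":60},{"travel":[-46.5,-13,0],"roll":0,"jaw":60},{"travel":[-46.5,-15,0],"roll":0,"jaw":60},{"travel":[-10,-3,0],"roll":0,"jaw":60},{"travel":[0,0,0],"roll":0,"jaw":60},{"travel":[0,0,0],"roll":0,"jaw":60}]'

```text
clock: 12.5
tool_pos: [0.3501, 0.3065, 0.1781]
orientation: [180.0, -0.0, -62.0]
force: [1.0, 0.1, 0.1]
opening: 0.0602
gripper_force: 0.0
```

```bash
python3 view.py wF; python3 case.py .353 .298 wF wC; python3 case.py .44 .057 top wF|head -1;python3 - <<'E'
from h import *
im,K,E=shot('top','top1')
for b in blobs(im,'red')[:4]: print(b[:,0].mean(0),rect(b,K,E,.016)[0],rect(b,K,E,.025)[0])
E
```

```text
[0.3503 0.3061 0.1782]
wF (325.0224914550781, 176.2640380859375) [355.3438 296.4126] [34.1227 47.7543] 30.24570655822754
wC (277.24755859375, 305.5247802734375) [363.1917 282.5618] [34.3651 32.7507] 30.03815460205078
tri top [[ 0.354   0.3017 -0.0143]]
top (245.70001220703125, 233.39999389648438) [358.0872 290.0313] [36.6467 29.0486] 27.809537887573242
[72.0545 92.7273] [815.7338 882.2473] [813.0985 877.7003]
[456.925 191.975] [ 503.3856 -400.4505] [ 502.4627 -397.9655]
[245.625  233.2812] [358.3961 289.3758] [358.2679 288.0792]
```

View pics/wF.png

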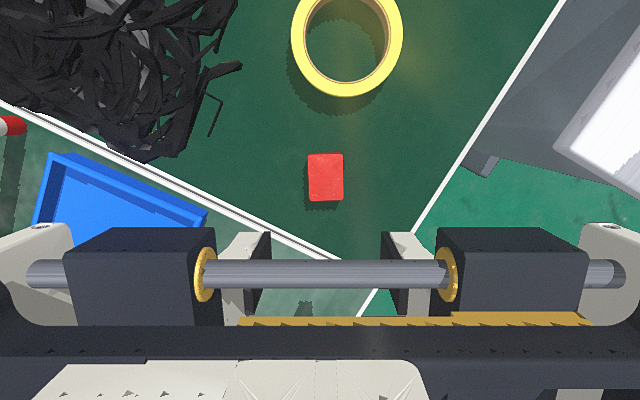

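Wrist view F shows case 1 at (325,176), nearly square to the gripper, with the tape at (347,40). The marker is at far left and the blue tray is at (110,190).

>>> apply_moves --targets '[{"travel":[3,0,30],"roll":-1.7,"jaw":60},{"travel":[4,0,35],"roll":0,"jaw":60},{"travel":[4,0,35],"roll":0,"jaw":60},{"travel":[0,0,30],"roll":0,"jaw":60},{"travel":[0,0,14],"roll":0,"jaw":60},{"travel":[0,0,9],"roll":0,"jaw":60},{"travel":[0,0,0],"roll":0,"jaw":60}]'

```text
clock: 13.35
tool_pos: [0.3558, 0.2965, 0.0247]
orientation: [179.9, -0.1, -60.3]
force: [-0.6, 0.1, -0.7]
opening: 0.0597
gripper_force: 0.0
```

>>> apply_moves --targets '[{"travel":[0,0,0],"roll":0,"jaw":25},{"travel":[0,0,0],"roll":0,"jaw":25},{"travel":[0,0,0],"roll":0,"jaw":25},{"travel":[0,0,0],"roll":0,"jaw":25},{"travel":[0,0,0],"roll":0,"jaw":25},{"travel":[0,0,0],"roll":0,"jaw":25},{"travel":[0,0,0],"roll":0,"jaw":25}]'

```text
clock: 14.05
tool_pos: [0.3559, 0.298, 0.026]
orientation: [-180.0, 0.0, -60.2]
force: [-1.7, -0.7, 6.9]
opening: 0.0341
gripper_force: 30.0
```

```bash
python3 - <<'E'
import pickle
from h import *
out=[]
for f,p0 in(('wC',0),('wF',0)):
    r=pickle.load(open(f+'.pkl','rb'));p=proj([.396,.181,.019],*r[1:])[0]
    b=min(blobs(r[0],'yellow',300),key=lambda k:np.linalg.norm(k[:,0].mean(0)-p))
    P=cast(b[:,0],*r[1:],.019)[:,:2];A=np.c_[P,np.ones(len(P))];s=np.linalg.lstsq(A,(P**2).sum(1),rcond=None)[0]
    c=s[:2]/2;e=cv2.fitEllipse(b)[0];out.append((e,r));print(f,p,c,np.sqrt(s[2]+c@c),rect(b,*r[1:],.019),e)
(a,A),(b,B)=out;print(tri(a,*A[1:],b,*B[1:]))
E
```

```text
wC [301.5163 237.5707] [0.3987 0.1753] 0.04341169225948839 (array([403.2757, 171.0137]), array([94.4803, 84.0831]), 37.25203323364258) (302.45697021484375, 232.49327087402344)
wF [346.2825  40.1018] [0.3965 0.1803] 0.043483041229891356 (array([392.3646, 188.2627]), array([96.9312, 77.4762]), 27.9783992767334) (346.2048645019531, 37.51437759399414)
[[0.3976 0.1776 0.011 ]]
```

>>> apply_moves --targets '[{"travel":[0,0,-15],"roll":0,"jaw":25},{"travel":[0,0,-25],"roll":0,"jaw":25},{"travel":[0,0,-30],"roll":8.3,"jaw":25},{"travel":[0,0,-30],"roll":8.3,"jaw":25},{"travel":[0,0,-20],"roll":8.2,"jaw":25},{"travel":[0,0,0],"roll":0,"jaw":25}]'

```text
clock: 14.65
tool_pos: [0.3566, 0.2991, 0.1483]
orientation: [-179.8, 0.3, -85.3]
force: [-0.3, 0.5, -1.5]
opening: 0.0342
gripper_force: 30.0
```

>>> apply_moves --targets '[{"travel":[35,-5,0],"roll":0,"jaw":25},{"travel":[46,-6,0],"roll":0,"jaw":25},{"travel":[46,-6,0],"roll":0,"jaw":25},{"travel":[46,-6,0],"roll":0,"jaw":25},{"travel":[46,-6,0],"roll":0,"jaw":25},{"travel":[46,-6,0],"roll":0,"jaw":25},{"travel":[46,-6,0],"roll":0,"jaw":25},{"travel":[46,-6,0],"roll":0,"jaw":25},{"travel":[46,-6,0],"roll":0,"jaw":25},{"travel":[46,-6,0],"roll":0,"jaw":25}]'

```text
clock: 15.65
tool_pos: [0.4528, -0.1466, 0.1447]
orientation: [180.0, 0.0, -84.9]
force: [1.3, 0.1, 0.3]
opening: 0.0343
gripper_force: 30.0
```

>>> apply_moves --targets '[{"travel":[46,-6,0],"roll":0,"jaw":25},{"travel":[46,-6,0],"roll":0,"jaw":25},{"travel":[46,-6,0],"roll":0,"jaw":25},{"travel":[15,-3,0],"roll":0,"jaw":25},{"travel":[0,0,0],"roll":0,"jaw":25},{"travel":[0,0,0],"roll":0,"jaw":25}]'

```text
clock: 16.25
tool_pos: [0.4864, -0.2949, 0.1443]
orientation: [179.9, 0.1, -85.1]
force: [-0.3, 1.2, -0.7]
opening: 0.0341
gripper_force: 30.0
```

```bash
python3 view.py wG; python3 case.py .5035 -.400 wG wG; python3 -c "
from h import *
go(.4968,-.3331,.037,-85)"
```

```text
[ 0.4866 -0.2944  0.1447]
wG (314.5, 65.5) [ 503.6321 -400.779 ] [35.1986 47.6738] 4.701931476593018
wG (314.5, 65.5) [ 503.6321 -400.779 ] [35.1986 47.6738] 4.701931476593018
tri top [[ 0.4923 -0.3662  0.2804]]
travel mm [ 39.4954  -6.9749 107.6408] yaw -85.02107827258429 roll -0.021078272584290403 tcp [ 0.4866 -0.2944  0.1447]
```

>>> apply_moves --targets '[{"travel":[20,-3.5,0],"roll":0,"jaw":25},{"travel":[19,-3.5,0],"roll":0,"jaw":25},{"travel":[0,0,20],"roll":0,"jaw":25},{"travel":[0,0,30],"roll":0,"jaw":25},{"travel":[0,0,30],"roll":0,"jaw":25},{"travel":[0,0,18],"roll":0,"jaw":25},{"travel":[0,0,7],"roll":0,"jaw":25},{"travel":[0,0,2],"roll":0,"jaw":25},{"travel":[0,0,0],"roll":0,"jaw":25},{"travel":[0,0,0],"roll":0,"jaw":25}]'

```text
clock: 17.3
tool_pos: [0.4984, -0.3335, 0.0397]
orientation: [-179.9, -0.1, -85.0]
force: [0.1, -0.7, -0.2]
opening: 0.0342
gripper_force: 30.0
```

>>> apply_moves --targets '[{"travel":[0,0,1],"roll":0,"jaw":25},{"travel":[0,0,0.5],"roll":0,"jaw":25},{"travel":[0,0,0],"roll":0,"jaw":25},{"travel":[0,0,0],"roll":0,"jaw":25}]'

```text
clock: 17.7
tool_pos: [0.4976, -0.3337, 0.037]
orientation: [-180.0, -0.0, -85.1]
force: [-0.3, 0.1, -0.4]
opening: 0.0342
gripper_force: 30.0
```

>>> apply_moves --targets '[{"travel":[0,0,1],"roll":0,"jaw":25},{"travel":[0,0,0],"roll":0,"jaw":25},{"travel":[0,0,0],"roll":0,"jaw":25}]'

```text
clock: 18.0
tool_pos: [0.4975, -0.3336, 0.0357]
orientation: [180.0, 0.0, -85.1]
force: [-0.3, -0.3, -0.7]
opening: 0.034
gripper_force: 30.0
```

>>> apply_moves --targets '[{"travel":[0,0,0.7],"roll":0,"jaw":25},{"travel":[0,0,0],"roll":0,"jaw":25},{"travel":[0,0,0],"roll":0,"jaw":25}]'

```text
clock: 18.3
tool_pos: [0.4975, -0.3336, 0.0351]
orientation: [180.0, 0.0, -85.1]
force: [0.3, 0.2, -0.5]
opening: 0.0337
gripper_force: 30.0
```

>>> apply_moves --targets '[{"travel":[0,0,0.7],"roll":0,"jaw":25},{"travel":[0,0,0],"roll":0,"jaw":25},{"travel":[0,0,0],"roll":0,"jaw":25}]'

```text
clock: 18.6
tool_pos: [0.4976, -0.3336, 0.035]
orientation: [-180.0, -0.0, -85.1]
force: [-2.0, 1.2, 5.9]
opening: 0.0342
gripper_force: 30.0
```

>>> apply_moves --targets '[{"travel":[0,0,0.4],"roll":0,"jaw":25},{"travel":[0,0,0],"roll":0,"jaw":25},{"travel":[0,0,0],"roll":0,"jaw":25}]'

```text
clock: 18.9
tool_pos: [0.4975, -0.3336, 0.035]
orientation: [-180.0, -0.0, -85.1]
force: [-3.8, 2.4, 8.2]
opening: 0.034
gripper_force: 30.0
```

>>> apply_moves --targets '[{"travel":[0,0,0],"roll":0,"jaw":38},{"travel":[0,0,0],"roll":0,"jaw":50},{"travel":[0,0,0],"roll":0,"jaw":50},{"travel":[0,0,0],"roll":0,"jaw":50},{"travel":[0,0,-10],"roll":0,"jaw":50},{"travel":[0,0,-25],"roll":0,"jaw":50},{"travel":[0,0,-40],"roll":8,"jaw":50},{"travel":[0,0,-40],"roll":8,"jaw":50},{"travel":[0,0,-30],"roll":8,"jaw":40},{"travel":[0,0,0],"roll":8,"jaw":40}]'

```text
clock: 19.9
tool_pos: [0.4999, -0.3347, 0.1852]
orientation: [-179.5, 0.0, -117.4]
force: [0.8, -0.3, -0.3]
opening: 0.0416
gripper_force: 0.0
```

>>> apply_moves --targets '[{"travel":[0,0,0],"roll":8.3,"jaw":40},{"travel":[0,0,0],"roll":8.3,"jaw":40},{"travel":[0,0,0],"roll":8.3,"jaw":40},{"travel":[0,0,0],"roll":8.3,"jaw":40},{"travel":[0,0,0],"roll":8.3,"jaw":40},{"travel":[0,0,0],"roll":8.3,"jaw":40},{"travel":[0,0,0],"roll":8.2,"jaw":40},{"travel":[0,0,0],"roll":0,"jaw":40}]'

```text
clock: 20.7
tool_pos: [0.4976, -0.3336, 0.1797]
orientation: [-180.0, 0.0, -175.2]
force: [0.2, 0.1, 1.2]
opening: 0.0402
gripper_force: 0.0
```

>>> apply_moves --targets '[{"travel":[37,14,0],"roll":0,"jaw":40},{"travel":[37,14,0],"roll":0,"jaw":40},{"travel":[37,14,0],"roll":0,"jaw":40},{"travel":[37,14,0],"roll":0,"jaw":40},{"travel":[0,0,0],"roll":0,"jaw":40},{"travel":[0,0,0],"roll":0,"jaw":40}]'

```text
clock: 21.3
tool_pos: [0.345, -0.2905, 0.1801]
orientation: [-179.9, 0.1, -174.9]
force: [0.8, -0.6, -0.5]
opening: 0.0398
gripper_force: 0.0
```

```bash
python3 view.py wH; python3 tw.py wB wH; python3 -c "
from h import *
go(.327,-.2955,.024,-175)"
```

```text
[ 0.3458 -0.2907  0.18  ]
[[373.     108.4   ]
 [345.2857 200.4286]] [[355.8947 218.6316]
 [402.4444 254.5556]] [[ 0.2864 -0.3143  0.2742]
 [ 0.3006 -0.3126  0.2907]]
[ 326.8067 -295.3373] [117.7759  16.0675] 4.9249982833862305 [ 0.3266 -0.2959  0.007 ] 6.296832778580106
[ 396.969  -228.6036] [62.3596 54.9262] 85.29032897949219 [ 0.3961 -0.228   0.007 ] 56.502032444082715
travel mm [ 19.463   -2.9177 155.9671] yaw -174.8895679254684 roll 0.11043207453158743 tcp [ 0.3458 -0.2907  0.18  ]
```

View pics/wH.png

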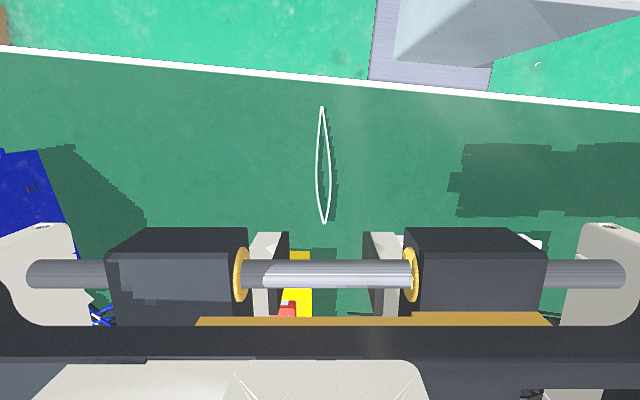

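Wrist view H shows the tweezers lined up with the tool, from (322,107) to (324,223).

```bash
sed -i "s/^    m=cv2.morph/    m[228:]=0;m=cv2.morph/" tw.py; python3 tw.py wB wH
```

```text
[[373.     108.4   ]
 [345.2857 200.4286]] [[362.4286 211.4286]
 [361.     226.7895]] [[ 0.2855 -0.3144  0.2775]
 [ 0.3928 -0.2653 -0.0184]]
[ 326.8067 -295.3373] [117.7759  16.0675] 4.9249982833862305 [ 0.3266 -0.2959  0.007 ] 6.296832778580106
[ 380.4029 -251.9797] [19.6895 16.8849] 28.905282974243164 [ 0.3779 -0.2495  0.007 ] 1.8644028979026708
```

```bash
sed -i "s/    m\[228:\]=0;/    k0=np.zeros_like(m);x0,y0=p.astype(int);k0[max(0,y0-75):min(228,y0+75),max(0,x0-32):x0+32]=255;m\&=k0;/; s/>40\]/>25]/; s/key=lambda k:np.linalg.norm(k\[:,0\].mean(0)-p)/key=lambda k:-len(k)/" tw.py; python3 tw.py wB wH
```

```text
[[373.     108.4   ]
 [345.2857 200.4286]] [[328.6735  91.3265]
 [323.5    223.3333]] [[ 0.2581 -0.2954 -0.0465]
 [ 0.3836 -0.2898  0.012 ]]
[ 326.8067 -295.3373] [117.7759  16.0675] 4.9249982833862305 [ 0.3266 -0.2959  0.007 ] 6.296832778580106
[ 319.8388 -291.041 ] [133.7122  51.1937] 6.467275619506836 [ 0.3201 -0.2925  0.007 ] 2.8926820163833393
```

```bash
python3 - <<'E'
import pickle
from h import *
B,H=[pickle.load(open(f+'.pkl','rb')) for f in('wB','wH')]
b=np.array([[373,108.4],[345.3,200.4]]);h=np.array([[322,107],[323.5,223.3]])
print(tri(b,*B[1:],h,*H[1:]))
for e,r in((b,B),(h,H)):
    P=cast(e,*r[1:],.005);print(P.mean(0),np.degrees(np.arctan2(*(P[1]-P[0])[1::-1])))
m=np.array([[323.2,165]]);print(cast(m,*H[1:],.005))
E
```

```text
[[ 0.2685 -0.301  -0.002 ]
 [ 0.3836 -0.2898  0.012 ]]
[ 0.3268 -0.2956  0.005 ] 6.300261696313222
[ 0.3277 -0.295   0.005 ] 5.70282861146023
[[ 0.3246 -0.2949  0.005 ]]
```

>>> apply_moves --targets '[{"travel":[7,-1,30],"roll":-0.6,"jaw":40},{"travel":[6,-1,35],"roll":0,"jaw":40},{"travel":[6,-1,35],"roll":0,"jaw":40},{"travel":[0,0,30],"roll":0,"jaw":40},{"travel":[0,0,15],"roll":0,"jaw":40},{"travel":[0,0,8],"roll":0,"jaw":40},{"travel":[0,0,2.5],"roll":0,"jaw":40},{"travel":[0,0,0],"roll":0,"jaw":40},{"travel":[0,0,0],"roll":0,"jaw":40}]'

```text
clock: 22.25
tool_pos: [0.3275, -0.2955, 0.0243]
orientation: [-180.0, 0.1, -174.4]
force: [0.4, 0.3, -0.0]
opening: 0.0399
gripper_force: 0.0
```

>>> apply_moves --targets '[{"travel":[0,0,0],"roll":0,"jaw":5},{"travel":[0,0,0],"roll":0,"jaw":5},{"travel":[0,0,0],"roll":0,"jaw":5},{"travel":[0,0,0],"roll":0,"jaw":5},{"travel":[0,0,0],"roll":0,"jaw":5},{"travel":[0,0,0],"roll":0,"jaw":5},{"travel":[0,0,0],"roll":0,"jaw":5},{"travel":[0,0,0],"roll":0,"jaw":5}]'

```text
clock: 23.05
tool_pos: [0.3268, -0.2953, 0.0238]
orientation: [-180.0, 0.0, -174.5]
force: [-0.9, 0.8, 5.2]
opening: 0.0141
gripper_force: 30.0
```

>>> apply_moves --targets '[{"travel":[0,0,-12],"roll":0,"jaw":5},{"travel":[0,0,-25],"roll":0,"jaw":5},{"travel":[0,0,-35],"roll":0,"jaw":5},{"travel":[0,0,-35],"roll":0,"jaw":5},{"travel":[0,0,-35],"roll":0,"jaw":5},{"travel":[0,0,0],"roll":0,"jaw":5}]'

```text
clock: 23.65
tool_pos: [0.329, -0.2963, 0.1699]
orientation: [-179.8, 0.4, -174.4]
force: [0.6, 0.5, -0.6]
opening: 0.0144
gripper_force: 30.0
```

>>> apply_moves --targets '[{"travel":[-33,23.5,0],"roll":0,"jaw":5},{"travel":[-33,23.5,0],"roll":0,"jaw":5},{"travel":[-33,23.5,0],"roll":0,"jaw":5},{"travel":[-33,23.5,0],"roll":0,"jaw":5},{"travel":[-33,23.5,0],"roll":0,"jaw":5},{"travel":[-33,23.5,0],"roll":0,"jaw":5},{"travel":[0,0,0],"roll":0,"jaw":5},{"travel":[0,0,0],"roll":0,"jaw":5}]'

```text
clock: 24.45
tool_pos: [0.51, -0.1351, 0.1643]
orientation: [180.0, -0.1, -174.4]
force: [-0.9, 0.8, -0.7]
opening: 0.0144
gripper_force: 30.0
```

```bash
python3 view.py wI
```

```text
[ 0.5094 -0.1357  0.1645]
```

View pics/wI.png

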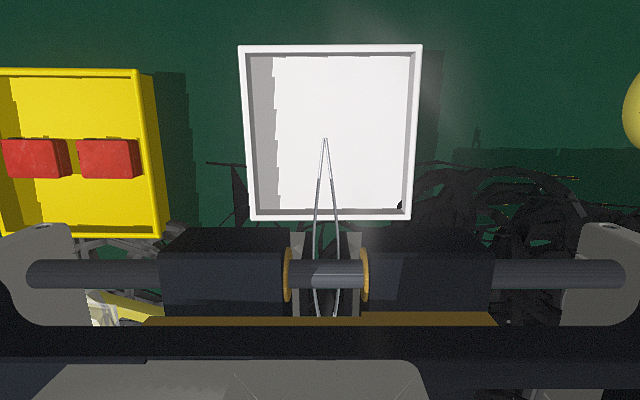

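Wrist view I shows the white tray's rim corners at (238,44), (422,44), (411,219) and (250,219). The tweezers are held straight with the tip at (324,139), and both cases lie flat side by side in the yellow tray at (34,158) and (107,158).

```bash
python3 - <<'E'
import pickle
from h import *
im,K,E=pickle.load(open('wI.pkl','rb'))
P=cast([[238.5,44.5],[421.5,44.5],[410.5,219],[250,219]],K,E,.028);print(P)
c=P.mean(0);print(c,[np.linalg.norm(P[i]-P[i-1]) for i in range(4)])
for a,b in((0,3),(1,2)):d=P[b]-P[a];print(np.degrees(np.arctan2(d[1],d[0])))
for a,b in((0,1),(3,2)):d=P[b]-P[a];print(np.degrees(np.arctan2(-d[0],d[1])))
t=cast([[324.5,138.5]],K,E,.1455)[0];print('tip',t, t-pose()[:3,3])
# height of rim from top0 and wrist corners
r=cv2.imread('pics/top0.png');ct=ctrl.calibration('top')
b=min(blobs(r,'white'),key=lambda k:np.linalg.norm(k[:,0].mean(0)-(376.5,204.3)))
q=cv2.boxPoints(cv2.minAreaRect(b));pp=proj(P,ct['K'],ct['extrinsics']);q=np.array([min(q,key=lambda v:np.linalg.norm(v-p)) for p in pp]);print(q-pp)
print(tri([[238.5,44.5],[421.5,44.5],[410.5,219],[250,219]],K,E,q,ct['K'],ct['extrinsics'])[:,2])
go(c[0],c[1],.04,-174)
E
```

```text
[[ 0.3924 -0.2166  0.028 ]
 [ 0.3782 -0.0706  0.028 ]
 [ 0.525  -0.0544  0.028 ]
 [ 0.5394 -0.2025  0.028 ]]
[ 0.4588 -0.136   0.028 ] [np.float64(0.1477089753389255), np.float64(0.1467000820079035), np.float64(0.1477204419250023), np.float64(0.14885611865343087)]
5.461358418939785
6.29764041478671
5.565750750990283
5.565881622602282
tip [ 0.4506 -0.1413  0.1455] [-0.0588 -0.0057 -0.019 ]
[[ 1.0249  1.0061]
 [-1.1717  1.7132]
 [-1.0103 -0.4313]
 [ 0.8702 -1.1335]]
[0.009  0.0128 0.0197 0.0108]
travel mm [ 50.1987   4.5269 124.6403] yaw -174.44762870664186 roll -0.44762870664186494 tcp [ 0.5094 -0.1357  0.1645]
```

>>> apply_moves --targets '[{"travel":[25,2,0],"roll":0,"jaw":5},{"travel":[25,2.5,0],"roll":0,"jaw":5},{"travel":[0,0,30],"roll":0,"jaw":5},{"travel":[0,0,35],"roll":0,"jaw":5},{"travel":[0,0,35],"roll":0,"jaw":5},{"travel":[0,0,20],"roll":0,"jaw":5},{"travel":[0,0,6],"roll":0,"jaw":5},{"travel":[0,0,0],"roll":0,"jaw":5},{"travel":[0,0,0],"roll":0,"jaw":5}]'

```text
clock: 25.4
tool_pos: [0.4604, -0.1365, 0.0405]
orientation: [-180.0, 0.1, -174.5]
force: [-0.0, -0.4, -0.1]
opening: 0.0148
gripper_force: 30.0
```

>>> apply_moves --targets '[{"travel":[0,0,1],"roll":0,"jaw":5},{"travel":[0,0,1],"roll":0,"jaw":5},{"travel":[0,0,0.5],"roll":0,"jaw":5},{"travel":[0,0,0],"roll":0,"jaw":5},{"travel":[0,0,0],"roll":0,"jaw":5}]'

```text
clock: 25.9
tool_pos: [0.46, -0.1361, 0.0372]
orientation: [-180.0, 0.0, -174.5]
force: [0.3, -0.7, -1.1]
opening: 0.0142
gripper_force: 30.0
```

>>> apply_moves --targets '[{"travel":[0,0,1],"roll":0,"jaw":5},{"travel":[0,0,1],"roll":0,"jaw":5},{"travel":[0,0,0.5],"roll":0,"jaw":5},{"travel":[0,0,0],"roll":0,"jaw":5},{"travel":[0,0,0],"roll":0,"jaw":5}]'

```text
clock: 26.4
tool_pos: [0.4599, -0.1362, 0.0345]
orientation: [-180.0, -0.0, -174.5]
force: [-0.3, 0.6, -1.0]
opening: 0.0143
gripper_force: 30.0
```

>>> apply_moves --targets '[{"travel":[0,0,0.7],"roll":0,"jaw":5},{"travel":[0,0,0],"roll":0,"jaw":5},{"travel":[0,0,0],"roll":0,"jaw":5}]'

```text
clock: 26.7
tool_pos: [0.4599, -0.1362, 0.0339]
orientation: [-180.0, -0.0, -174.5]
force: [0.2, -0.1, -0.3]
opening: 0.0142
gripper_force: 30.0
```

>>> apply_moves --targets '[{"travel":[0,0,0.7],"roll":0,"jaw":5},{"travel":[0,0,0],"roll":0,"jaw":5},{"travel":[0,0,0],"roll":0,"jaw":5}]'

```text
clock: 27.0
tool_pos: [0.4599, -0.1362, 0.0331]
orientation: [-180.0, -0.0, -174.5]
force: [-0.3, -0.2, -0.5]
opening: 0.0143
gripper_force: 30.0
```

>>> apply_moves --targets '[{"travel":[0,0,0.5],"roll":0,"jaw":5},{"travel":[0,0,0],"roll":0,"jaw":5},{"travel":[0,0,0],"roll":0,"jaw":5}]'

```text
clock: 27.3
tool_pos: [0.46, -0.1362, 0.0329]
orientation: [-180.0, 0.0, -174.5]
force: [-0.8, 0.6, 3.5]
opening: 0.0144
gripper_force: 30.0
```

>>> apply_moves --targets '[{"travel":[0,0,0.4],"roll":0,"jaw":5},{"travel":[0,0,0],"roll":0,"jaw":5},{"travel":[0,0,0],"roll":0,"jaw":5}]'

```text
clock: 27.6
tool_pos: [0.46, -0.1362, 0.0328]
orientation: [-180.0, 0.0, -174.5]
force: [-2.6, 1.6, 9.4]
opening: 0.0145
gripper_force: 30.0
```

>>> apply_moves --targets '[{"travel":[0,0,0],"roll":0,"jaw":18},{"travel":[0,0,0],"roll":0,"jaw":30},{"travel":[0,0,0],"roll":0,"jaw":30},{"travel":[0,0,0],"roll":0,"jaw":30},{"travel":[0,0,-10],"roll":0,"jaw":30},{"travel":[0,0,-25],"roll":0,"jaw":40},{"travel":[0,0,-40],"roll":0,"jaw":50},{"travel":[0,0,-40],"roll":5.5,"jaw":50},{"travel":[0,0,-40],"roll":0,"jaw":50},{"travel":[0,0,0],"roll":0,"jaw":50}]'

```text
clock: 28.6
tool_pos: [0.4629, -0.1363, 0.1936]
orientation: [-180.0, 0.6, -179.9]
force: [-0.1, 0.4, -0.6]
opening: 0.0497
gripper_force: 0.0
```

>>> apply_moves --targets '[{"travel":[2,40,0],"roll":0,"jaw":50},{"travel":[2,48,0],"roll":0,"jaw":50},{"travel":[2,48,0],"roll":0,"jaw":50},{"travel":[2,48,0],"roll":0,"jaw":50},{"travel":[2,48,0],"roll":0,"jaw":50},{"travel":[2,48,0],"roll":0,"jaw":50},{"travel":[0,0,0],"roll":0,"jaw":50},{"travel":[0,0,0],"roll":0,"jaw":50}]'

```text
clock: 29.4
tool_pos: [0.4473, 0.1448, 0.1874]
orientation: [-180.0, -0.0, -179.8]
force: [-1.3, -1.0, -0.4]
opening: 0.0501
gripper_force: 0.0
```

```bash
python3 view.py wJ
```

```text
[0.4473 0.1438 0.1873]
```

>>> apply_moves --targets '[{"travel":[0,40,0],"roll":0,"jaw":50},{"travel":[0,40,0],"roll":0,"jaw":50},{"travel":[0,0,0],"roll":0,"jaw":50},{"travel":[0,0,0],"roll":0,"jaw":50}]'

```text
clock: 29.85
tool_pos: [0.4477, 0.223, 0.1871]
orientation: [-180.0, -0.0, -180.0]
force: [0.6, -0.4, 0.6]
opening: 0.0501
gripper_force: 0.0
```

```bash
python3 view.py wK; cat > tape.py <<'E'
import pickle,sys
from h import *
x,y,z=map(float,sys.argv[1:4]);out=[]
for f in sys.argv[4:]:
    r=pickle.load(open(f+'.pkl','rb'));p=proj([x,y,z],*r[1:])[0]
    b=min(blobs(r[0],'yellow',300),key=lambda k:np.linalg.norm(k[:,0].mean(0)-p))
    e=cv2.fitEllipse(cv2.convexHull(b))[0];out.append((e,r));print(f,p,rect(cv2.convexHull(b),*r[1:],z),e)
    print(cast([e],*r[1:],z))
(a,A),(b,B)=out[:2];print(tri(a,*A[1:],b,*B[1:]));go(.396,.217,.025,-180)
E
python3 tape.py .396 .18 .019 wJ wK
```

```text
[0.4476 0.2225 0.1871]
wJ [362.237  135.1146] (array([397.1494, 178.4456]), array([96.248 , 96.6227]), 47.26683807373047) (360.87249755859375, 134.11114501953125)
[[0.3951 0.1787 0.019 ]]Traceback (most recent call last):
  File "tape.py", line 6, in <module>
    b=min(blobs(r[0],'yellow',300),key=lambda k:np.linalg.norm(k[:,0].mean(0)-p))
ValueError: min() iterable argument is empty
```

View pics/wJ.png

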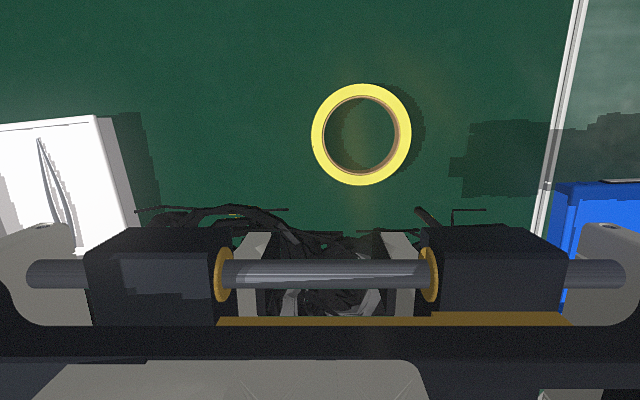

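Wrist view J shows the tape's centre at (361,134) and the tweezers lying flat in the white tray at (55,190). The second view's mask came out empty, so I'll loosen the limits.

```bash
python3 - <<'E'
import pickle
from h import *
r=pickle.load(open('wK.pkl','rb'));h=cv2.cvtColor(r[0],cv2.COLOR_BGR2HSV);p=proj([.396+.0,.18-.043,.019],*r[1:])[0].astype(int)
print(p,h[p[1]-6:p[1]+7:3,p[0]-6:p[0]+7:3].reshape(-1,3)[:12])
E
sed -i "s/'yellow':\[(24,100,90)/'yellow':[(22,60,70)/" h.py; python3 tape.py .396 .18 .019 wJ wK
```

```text
[236 134] [[ 30  37 255]
 [ 30  30 255]
 [ 30  34 255]
 [ 30  30 255]
 [ 30  21 255]
 [ 30  27 255]
 [ 30  32 255]
 [ 30  34 255]
 [ 30  34 255]
 [ 30  38 255]
 [ 30  39 255]
 [ 30  32 255]]
wJ [362.237  135.1146] (array([397.1494, 178.4456]), array([96.248 , 96.6227]), 47.26683807373047) (360.8748474121094, 134.10140991210938)
[[0.395  0.1787 0.019 ]]Traceback (most recent call last):
  File "tape.py", line 6, in <module>
    b=min(blobs(r[0],'yellow',300),key=lambda k:np.linalg.norm(k[:,0].mean(0)-p))
ValueError: min() iterable argument is empty
```

Glare has washed the ring out there, so I'll lower the saturation limit.

```bash
sed -i "s/'yellow':\[(22,60,70)/'yellow':[(22,14,90)/" h.py; python3 tape.py .396 .18 .019 wJ wK
```

```text
wJ [362.237  135.1146] (array([397.1494, 178.4456]), array([96.248 , 96.6227]), 47.26683807373047) (360.87249755859375, 134.11114501953125)
[[0.3951 0.1787 0.019 ]]
wK [280.9053 134.7247] (array([397.3807, 178.8864]), array([96.7594, 96.4264]), 89.95665740966797) (279.6214294433594, 133.68447875976562)
[[0.395  0.1788 0.019 ]]
[[0.3951 0.1787 0.0184]]
travel mm [ 51.5295  -5.4366 162.1428] yaw 179.9673121437203 roll -0.03268785627972193 tcp [0.4476 0.2225 0.1871]
```

>>> apply_moves --targets '[{"travel":[26,-4,0],"roll":0,"jaw":48},{"travel":[25,-4,20],"roll":0,"jaw":48},{"travel":[0,0,35],"roll":0,"jaw":48},{"travel":[0,0,35],"roll":0,"jaw":48},{"travel":[0,0,35],"roll":0,"jaw":48},{"travel":[0,0,20],"roll":0,"jaw":48},{"travel":[0,0,10],"roll":0,"jaw":48},{"travel":[0,0,7],"roll":0,"jaw":48},{"travel":[0,0,0],"roll":0,"jaw":48},{"travel":[0,0,0],"roll":0,"jaw":48}]'

```text
clock: 30.9
tool_pos: [0.3973, 0.216, 0.0261]
orientation: [179.9, 0.1, -180.0]
force: [0.1, 0.3, 0.6]
opening: 0.0479
gripper_force: 0.0
```

>>> apply_moves --targets '[{"travel":[0,0,0],"roll":0,"jaw":14},{"travel":[0,0,0],"roll":0,"jaw":14},{"travel":[0,0,0],"roll":0,"jaw":14},{"travel":[0,0,0],"roll":0,"jaw":14},{"travel":[0,0,0],"roll":0,"jaw":14},{"travel":[0,0,0],"roll":0,"jaw":14},{"travel":[0,0,0],"roll":0,"jaw":14}]'

```text
clock: 31.6
tool_pos: [0.397, 0.2162, 0.0255]
orientation: [180.0, 0.0, -180.0]
force: [-1.3, 0.7, 5.4]
opening: 0.0199
gripper_force: 28.7
```

>>> apply_moves --targets '[{"travel":[0,0,0],"roll":0,"jaw":14},{"travel":[0,0,-8],"roll":0,"jaw":14},{"travel":[0,0,-15],"roll":0,"jaw":14},{"travel":[0,0,-25],"roll":0,"jaw":14},{"travel":[0,0,-35],"roll":0,"jaw":14},{"travel":[0,0,-40],"roll":0,"jaw":14},{"travel":[0,0,-40],"roll":0,"jaw":14},{"travel":[0,0,-35],"roll":0,"jaw":14},{"travel":[0,0,-20],"roll":0,"jaw":14},{"travel":[0,0,0],"roll":0,"jaw":14}]'

```text
clock: 32.6
tool_pos: [0.3974, 0.2164, 0.2465]
orientation: [179.8, 0.2, -180.0]
force: [1.4, 0.6, -0.8]
opening: 0.0201
gripper_force: 28.6
```

>>> apply_moves --targets '[{"travel":[-15,20,0],"roll":0,"jaw":14},{"travel":[-26,32,0],"roll":0,"jaw":14},{"travel":[-26,32,0],"roll":0,"jaw":14},{"travel":[-26,32,0],"roll":0,"jaw":14},{"travel":[-26,32,0],"roll":0,"jaw":14},{"travel":[-26,32,0],"roll":0,"jaw":14},{"travel":[-22,28,0],"roll":0,"jaw":14},{"travel":[-10,16,0],"roll":0,"jaw":14},{"travel":[0,0,0],"roll":0,"jaw":14},{"travel":[0,0,0],"roll":0,"jaw":14}]'

```text
clock: 33.6
tool_pos: [0.573, 0.4394, 0.2412]
orientation: [-179.9, -0.1, -180.0]
force: [-0.8, -0.4, -1.1]
opening: 0.0203
gripper_force: 28.6
```

```bash
python3 view.py wL; python3 - <<'E'
import pickle
from h import *
r=pickle.load(open('wL.pkl','rb'))
for b in blobs(r[0],'blue',400)[:2]:
    print(b[:,0].mean(0),rect(b,*r[1:],.028));q=cv2.approxPolyDP(cv2.convexHull(b),6,True)[:,0];print(q,cast(q,*r[1:],.028))
E
```

```text
[0.5729 0.4391 0.242 ]
[364.98   110.1115] (array([514.6535, 472.9662]), array([149.6061, 166.3215]), 2.021925210952759)
[[419  50]
 [434  99]
 [413 190]
 [334 193]
 [283 152]
 [278  56]] [[0.4381 0.5353 0.028 ]
 [0.4863 0.5552 0.028 ]
 [0.5867 0.5401 0.028 ]
 [0.5903 0.4487 0.028 ]
 [0.5429 0.3911 0.028 ]
 [0.4437 0.3896 0.028 ]]
```

View pics/wL.png

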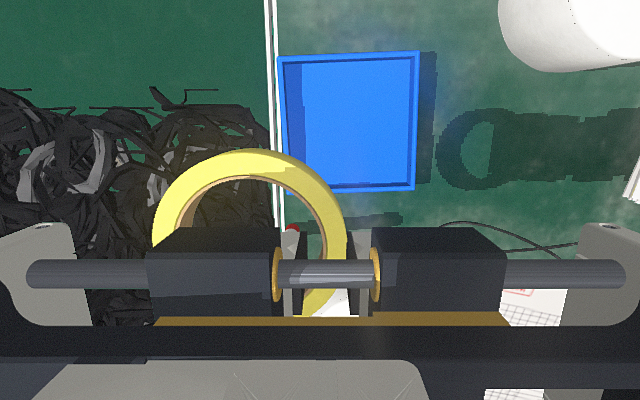

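Wrist view L shows the blue tray's rim corners at (277,56), (419,50) and (414,190). The tape hangs level in the grip around (250,230), and the marker's red top shows at (292,228).

```bash
python3 - <<'E'
import pickle
from h import *
im,K,E=pickle.load(open('wL.pkl','rb'));T=np.array([.5729,.4391,.242])
q=cast([[277.5,56],[419,50.5],[414,190]],K,E,.028);print(q,(q[0]+q[2])/2,[np.linalg.norm(q[i+1]-q[i]) for i in(0,1)])
d=q[1]-q[0];print(np.degrees(np.arctan2(-d[0],d[1])));d=q[2]-q[1];print(np.degrees(np.arctan2(d[1],d[0])))
b=max(blobs(im[:226],'yellow',300),key=len);h=b[:,0];m=[]
for c in range(165,275,3):
    v=h[h[:,0]==c]
    if len(v):m.append([c,v[:,1].min()])
P=cast(m,K,E,.2355)[:,:2];s=np.linalg.lstsq(np.c_[P,np.ones(len(P))],(P**2).sum(1),rcond=None)[0];c=s[:2]/2
print('tape c',c,np.sqrt(s[2]+c@c),'rel',c-T[:2])
t=ctrl.calibration('top');a=t['K'],t['extrinsics']
print('marker',cast([[209,139]],*a,.134),'roll',cast([[185,110],[115,224]],*a,.1))
E
```

```text
[[0.4437 0.3891 0.028 ]
 [0.4386 0.5353 0.028 ]
 [0.5867 0.5413 0.028 ]] [0.5152 0.4652 0.028 ] [np.float64(0.1463663732135121), np.float64(0.1482278540699604)]
2.000218405657515
2.2959704522928988
tape c [0.5743 0.4075] 0.05757118721095883 rel [ 0.0014 -0.0316]
marker [[0.6448 0.3928 0.134 ]] roll [[0.7438 0.4791 0.1   ]
 [0.3812 0.6841 0.1   ]]
```

>>> apply_moves --targets '[{"travel":[0,0,0],"roll":7.2,"jaw":14},{"travel":[0,0,0],"roll":7.2,"jaw":14},{"travel":[0,0,0],"roll":7.2,"jaw":14},{"travel":[0,0,0],"roll":7.2,"jaw":14},{"travel":[0,0,0],"roll":7.2,"jaw":14},{"travel":[0,0,0],"roll":7,"jaw":14},{"travel":[30,5.5,0],"roll":0,"jaw":14},{"travel":[30,5.5,0],"roll":0,"jaw":14},{"travel":[0,0,0],"roll":0,"jaw":14},{"travel":[0,0,0],"roll":0,"jaw":14}]'

```text
clock: 34.65
tool_pos: [0.5775, 0.4407, 0.2423]
orientation: [179.1, -5.7, 144.5]
force: [0.3, 0.1, -0.5]
opening: 0.0203
gripper_force: 28.7
```

>>> apply_moves --targets '[{"travel":[0,0,20],"roll":0,"jaw":14},{"travel":[0,0,40],"roll":0,"jaw":14},{"travel":[0,0,40],"roll":0,"jaw":14},{"travel":[0,0,35],"roll":0,"jaw":14},{"travel":[0,0,20],"roll":0,"jaw":14},{"travel":[0,0,0],"roll":0,"jaw":14},{"travel":[0,0,0],"roll":0,"jaw":14}]'

```text
clock: 35.35
tool_pos: [0.5678, 0.4512, 0.0881]
orientation: [179.1, -5.6, 144.5]
force: [0.1, -0.2, 0.1]
opening: 0.0196
gripper_force: 28.7
```

```bash
python3 view.py wM;python3 -c "
from h import *
go(.5365,.4882,.037,137)"
```

```text
[0.5683 0.4516 0.0892]
travel mm [41.8475 10.2947 56.7524] yaw 144.47317159940067 roll 7.473171599400672 tcp [0.5683 0.4516 0.0892]
```

View pics/wM.png

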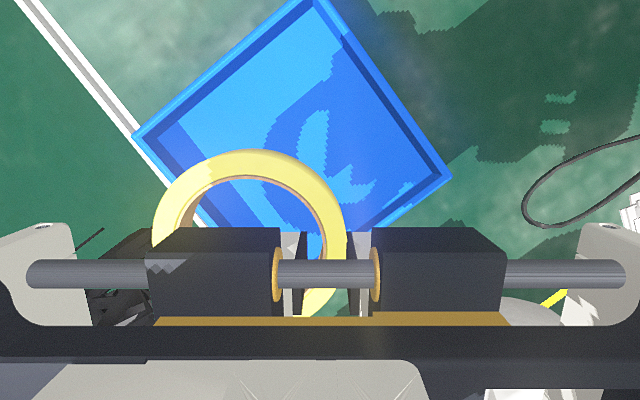

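Wrist view M shows the tool tilted by about 6°: a joint limit stopped the roll short. The tape is still held well above the tray, whose corners are at (135,135), (318,0) and (450,175). I'll check the joints.

```bash
python3 -c "
from h import *
o=ctrl.get_obs();print(o['joint_pos'],o['orientation'],o['tool_pos'])"
```

```text
[  50.8179   32.4294    0.666    -6.7211  -57.7462 -172.8297] [178.974   -5.6269 144.4732] [0.5683 0.4516 0.0892]
```

>>> apply_moves --targets '[{"travel":[0,0,-30],"roll":0,"jaw":14},{"travel":[0,0,-40],"roll":0,"jaw":14},{"travel":[0,0,-40],"roll":0,"jaw":14},{"travel":[0,0,-30],"roll":-7,"jaw":14},{"travel":[0,0,0],"roll":-7,"jaw":14},{"travel":[0,0,0],"roll":-7,"jaw":14},{"travel":[0,0,0],"roll":0,"jaw":14},{"travel":[0,0,0],"roll":0,"jaw":14}]'

```text
clock: 36.2
tool_pos: [0.578, 0.441, 0.2284]
orientation: [177.0, -4.9, 165.3]
force: [0.3, -0.4, -1.1]
opening: 0.0205
gripper_force: 28.7
```

```bash
python3 -c "
from h import *
o=ctrl.get_obs();print(o['joint_pos'],o['orientation'],o['tool_pos'])"
```

```text
[  49.6796   26.5695    9.63     -5.9922  -72.5862 -152.745 ] [177.0255  -4.9164 165.2913] [0.578  0.441  0.2284]
```

>>> apply_moves --targets '[{"travel":[0,0,0],"roll":-8.5,"jaw":14},{"travel":[0,0,0],"roll":-8.5,"jaw":14},{"travel":[0,0,0],"roll":-8.5,"jaw":14},{"travel":[0,0,0],"roll":-8.5,"jaw":14},{"travel":[0,0,0],"roll":-8.5,"jaw":14},{"travel":[0,0,0],"roll":-8.5,"jaw":14},{"travel":[0,0,0],"roll":-8.5,"jaw":14},{"travel":[0,0,0],"roll":-8.5,"jaw":14},{"travel":[0,0,0],"roll":-8.5,"jaw":14},{"travel":[0,0,0],"roll":-8.5,"jaw":14}]'

```text
clock: 37.2
tool_pos: [0.5778, 0.441, 0.2271]
orientation: [174.8, 2.5, -109.6]
force: [0.2, -0.7, -1.3]
opening: 0.0206
gripper_force: 28.6
```

>>> apply_moves --targets '[{"travel":[0,0,0],"roll":-8.5,"jaw":14},{"travel":[0,0,0],"roll":-8.5,"jaw":14},{"travel":[0,0,0],"roll":-8.5,"jaw":14},{"travel":[0,0,0],"roll":-8.5,"jaw":14},{"travel":[0,0,0],"roll":-8.5,"jaw":14},{"travel":[0,0,0],"roll":-8.5,"jaw":14},{"travel":[0,0,0],"roll":-8.5,"jaw":14},{"travel":[0,0,0],"roll":-8.5,"jaw":14},{"travel":[0,0,0],"roll":-8.5,"jaw":14},{"travel":[0,0,0],"roll":-8.5,"jaw":14}]'

```text
clock: 38.2
tool_pos: [0.5778, 0.4409, 0.2271]
orientation: [-178.0, 5.4, -24.4]
force: [0.8, -0.0, -0.7]
opening: 0.0204
gripper_force: 28.6
```

>>> apply_moves --targets '[{"travel":[0,0,0],"roll":-8.5,"jaw":14},{"travel":[0,0,0],"roll":-8.5,"jaw":14},{"travel":[0,0,0],"roll":-8.5,"jaw":14},{"travel":[0,0,0],"roll":-8.5,"jaw":14},{"travel":[0,0,0],"roll":-8.5,"jaw":14},{"travel":[0,0,0],"roll":-8.5,"jaw":14},{"travel":[0,0,0],"roll":-8.5,"jaw":14},{"travel":[0,0,0],"roll":-8.5,"jaw":14},{"travel":[0,0,0],"roll":-8.5,"jaw":14},{"travel":[0,0,0],"roll":-8.5,"jaw":14}]'

```text
clock: 39.2
tool_pos: [0.5778, 0.441, 0.2271]
orientation: [-174.5, -1.5, 60.5]
force: [-0.7, -0.9, -1.2]
opening: 0.0199
gripper_force: 28.6
```

>>> apply_moves --targets '[{"travel":[0,0,0],"roll":-8.5,"jaw":14},{"travel":[0,0,0],"roll":-8.5,"jaw":14},{"travel":[0,0,0],"roll":-8.5,"jaw":14},{"travel":[0,0,0],"roll":-8.5,"jaw":14},{"travel":[0,0,0],"roll":-8.5,"jaw":14},{"travel":[0,0,0],"roll":-8.5,"jaw":14},{"travel":[0,0,0],"roll":-8.5,"jaw":14},{"travel":[0,0,0],"roll":0,"jaw":14}]'

```text
clock: 40.0
tool_pos: [0.5778, 0.441, 0.2271]
orientation: [-178.5, -5.5, 119.8]
force: [-0.1, 0.4, -1.1]
opening: 0.0203
gripper_force: 28.7
```

```bash
cat > st.py <<'E'
from h import *
o=ctrl.get_obs();T=pose();j=np.radians(o['joint_pos'][0])
print(o['joint_pos'],o['tool_pos'],o['clock'],'tilt rad/tan deg',np.degrees(T[:2,2]@np.array([[np.cos(j),-np.sin(j)],[np.sin(j),np.cos(j)]])), 'world',np.degrees(T[:2,2]),'yaw',np.degrees(np.arctan2(T[1,0],T[0,0])))
E
python3 st.py
```

```text
[ 49.6867  26.6547   9.5999  -5.9963 -72.5781 161.9348] [0.5778 0.441  0.2271] 40.0 tilt rad/tan deg [0.4549 5.7108] world [-4.0603  4.0415] yaw 119.76967634012729
```

>>> apply_moves --targets '[{"travel":[0,0,0],"roll":-8,"jaw":14},{"travel":[0,0,0],"roll":-3.5,"jaw":14},{"travel":[0,0,0],"roll":-3,"jaw":14},{"travel":[0,0,0],"roll":0,"jaw":14},{"travel":[0,0,0],"roll":0,"jaw":14}]'

```text
clock: 40.5
tool_pos: [0.5693, 0.4487, 0.2283]
orientation: [-179.9, -4.8, 133.0]
force: [-0.1, 0.1, -1.3]
opening: 0.0199
gripper_force: 28.7
```

```bash
python3 st.py
```

```text
[ 51.1342  26.244    8.7463  -4.9694 -72.0117 173.3795] [0.5693 0.4487 0.2283] 40.5 tilt rad/tan deg [0.5522 4.7205] world [-3.329   3.3921] yaw 132.9933828055651
```

>>> apply_moves --targets '[{"travel":[0,0,0],"roll":-3,"jaw":14},{"travel":[0,0,0],"roll":-3,"jaw":14},{"travel":[0,0,0],"roll":-3,"jaw":14},{"travel":[0,0,0],"roll":0,"jaw":14},{"travel":[0,0,0],"roll":0,"jaw":14}]'

```text
clock: 41.0
tool_pos: [0.5429, 0.4691, 0.2306]
orientation: [179.4, -1.6, 138.6]
force: [0.3, 0.6, -0.5]
opening: 0.0203
gripper_force: 28.6
```

```bash
python3 st.py
```

```text
[ 55.5378  24.9046   5.6549  -1.638  -69.9853 173.5808] [0.5429 0.4691 0.2306] 41.0 tilt rad/tan deg [0.7723 1.5389] world [-0.8318  1.5076] yaw 138.5764294000542
```

>>> apply_moves --targets '[{"travel":[0,0,0],"roll":-3,"jaw":14},{"travel":[0,0,0],"roll":-1.5,"jaw":14},{"travel":[0,0,0],"roll":0,"jaw":14},{"travel":[0,0,0],"roll":0,"jaw":14}]'

```text
clock: 41.4
tool_pos: [0.5301, 0.4774, 0.2306]
orientation: [179.2, -0.0, 141.2]
force: [-0.0, -0.2, -1.6]
opening: 0.0198
gripper_force: 28.6
```

```bash
python3 st.py
```

```text
[ 57.6299  24.2446   3.934    0.0596 -68.8636 173.5982] [0.5301 0.4774 0.2306] 41.4 tilt rad/tan deg [ 0.8259 -0.0556] world [0.4891 0.6678] yaw 141.24944012160145
```

>>> apply_moves --targets '[{"travel":[0,0,0],"roll":4.5,"jaw":14},{"travel":[1,9,0],"roll":4.5,"jaw":14},{"travel":[0,0,25],"roll":0,"jaw":14},{"travel":[0,0,40],"roll":0,"jaw":14},{"travel":[0,0,40],"roll":0,"jaw":14},{"travel":[0,0,30],"roll":0,"jaw":14},{"travel":[0,0,15],"roll":0,"jaw":14},{"travel":[0,0,0],"roll":0,"jaw":14},{"travel":[0,0,0],"roll":0,"jaw":14}]'

```text
clock: 42.3
tool_pos: [0.5379, 0.4868, 0.082]
orientation: [179.1, -0.2, 132.2]
force: [0.2, 0.1, 0.1]
opening: 0.0202
gripper_force: 28.6
```

```bash
python3 st.py; python3 view.py wN; python3 -c "
from h import *
go(.538,.486,.035,132)"
```

```text
[ 57.5199  31.9134  -3.9747   0.1093 -53.2036 164.6516] [0.5379 0.4868 0.082 ] 42.3 tilt rad/tan deg [ 0.9083 -0.0875] world [0.5616 0.7193] yaw 132.23753335805944
[0.538  0.4872 0.0828]
travel mm [-0.9785 -1.6307 47.7518] yaw 132.24292614931193 roll 0.24292614931192702 tcp [0.538  0.4872 0.0828]
```

View pics/wN.png

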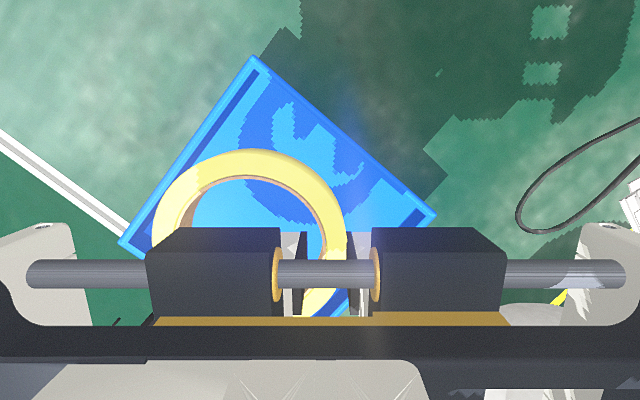

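Wrist view N shows the tool upright again and the tape centred over the blue tray. The tray's corners are at (120,243), (252,58) and (436,212).

>>> apply_moves --targets '[{"travel":[-0.5,-1,15],"roll":0,"jaw":14},{"travel":[-0.5,-1,15],"roll":0,"jaw":14},{"travel":[0,0,8],"roll":0,"jaw":14},{"travel":[0,0,0],"roll":0,"jaw":14},{"travel":[0,0,0],"roll":0,"jaw":14}]'

```text
clock: 42.85
tool_pos: [0.5365, 0.4845, 0.0423]
orientation: [179.2, -0.1, 132.2]
force: [0.5, 0.3, -0.5]
opening: 0.0201
gripper_force: 28.6
```

>>> apply_moves --targets '[{"travel":[0,0,1.5],"roll":0,"jaw":14},{"travel":[0,0,1.5],"roll":0,"jaw":14},{"travel":[0,0,0],"roll":0,"jaw":14},{"travel":[0,0,0],"roll":0,"jaw":14}]'

```text
clock: 43.25
tool_pos: [0.5366, 0.4847, 0.0399]
orientation: [179.2, -0.2, 132.2]
force: [0.1, 0.3, -1.5]
opening: 0.02
gripper_force: 28.6
```

>>> apply_moves --targets '[{"travel":[0,0,1],"roll":0,"jaw":14},{"travel":[0,0,1],"roll":0,"jaw":14},{"travel":[0,0,0],"roll":0,"jaw":14},{"travel":[0,0,0],"roll":0,"jaw":14}]'

```text
clock: 43.65
tool_pos: [0.5366, 0.4846, 0.0376]
orientation: [179.2, -0.2, 132.2]
force: [0.1, -0.1, -0.9]
opening: 0.0202
gripper_force: 28.6
```

>>> apply_moves --targets '[{"travel":[0,0,1],"roll":0,"jaw":14},{"travel":[0,0,0],"roll":0,"jaw":14},{"travel":[0,0,0],"roll":0,"jaw":14}]'

```text
clock: 43.95
tool_pos: [0.5366, 0.4846, 0.0366]
orientation: [179.2, -0.2, 132.2]
force: [-0.3, 0.7, -1.6]
opening: 0.0201
gripper_force: 28.6
```

>>> apply_moves --targets '[{"travel":[0,0,0.7],"roll":0,"jaw":14},{"travel":[0,0,0],"roll":0,"jaw":14},{"travel":[0,0,0],"roll":0,"jaw":14}]'

```text
clock: 44.25
tool_pos: [0.5366, 0.4847, 0.036]
orientation: [179.2, -0.2, 132.2]
force: [0.2, 0.4, -1.0]
opening: 0.0203
gripper_force: 28.6
```

>>> apply_moves --targets '[{"travel":[0,0,0.7],"roll":0,"jaw":14},{"travel":[0,0,0],"roll":0,"jaw":14},{"travel":[0,0,0],"roll":0,"jaw":14}]'

```text
clock: 44.55
tool_pos: [0.5366, 0.4847, 0.0352]
orientation: [179.2, -0.2, 132.2]
force: [0.0, 0.7, -1.2]
opening: 0.0203
gripper_force: 28.6
```

>>> apply_moves --targets '[{"travel":[0,0,0.7],"roll":0,"jaw":14},{"travel":[0,0,0],"roll":0,"jaw":14},{"travel":[0,0,0],"roll":0,"jaw":14}]'

```text
clock: 44.85
tool_pos: [0.5367, 0.4847, 0.0346]
orientation: [179.2, -0.2, 132.2]
force: [-0.1, 0.2, -0.9]
opening: 0.0201
gripper_force: 28.6
```

>>> apply_moves --targets '[{"travel":[0,0,0.4],"roll":0,"jaw":14},{"travel":[0,0,0],"roll":0,"jaw":14},{"travel":[0,0,0],"roll":0,"jaw":14}]'

```text
clock: 45.15
tool_pos: [0.5367, 0.4847, 0.0346]
orientation: [179.2, -0.2, 132.2]
force: [-1.6, -1.2, 4.1]
opening: 0.0202
gripper_force: 28.6
```

>>> apply_moves --targets '[{"travel":[0,0,0.4],"roll":0,"jaw":14},{"travel":[0,0,0],"roll":0,"jaw":22},{"travel":[0,0,0],"roll":0,"jaw":28},{"travel":[0,0,0],"roll":0,"jaw":34},{"travel":[0,0,0],"roll":0,"jaw":34},{"travel":[0,0,0],"roll":0,"jaw":34},{"travel":[0,0,0],"roll":0,"jaw":34}]'

```text
clock: 45.85
tool_pos: [0.5366, 0.4847, 0.0336]
orientation: [179.2, -0.2, 132.2]
force: [-0.1, 0.6, -0.1]
opening: 0.0341
gripper_force: 0.0
```

>>> apply_moves --targets '[{"travel":[0,0,-5],"roll":0,"jaw":34},{"travel":[0,0,-15],"roll":0,"jaw":34},{"travel":[0,0,-30],"roll":0,"jaw":34},{"travel":[0,0,-40],"roll":0,"jaw":34},{"travel":[0,0,-40],"roll":0,"jaw":34},{"travel":[0,0,-30],"roll":0,"jaw":34},{"travel":[0,0,0],"roll":0,"jaw":34}]'

```text
clock: 46.55
tool_pos: [0.5372, 0.4847, 0.2017]
orientation: [178.6, -0.2, 132.3]
force: [0.6, -0.6, -0.2]
opening: 0.034
gripper_force: 0.0
```

```bash
python3 - <<'E'
from h import *
a=shot('scene')[0];t=shot('top')[0]
a=a[100:350,60:480];t=t[110:280,150:530]
a=cv2.resize(a,(780,464));t=cv2.resize(t,(780,349))
cv2.imwrite('pics/end1.png',a);cv2.imwrite('pics/end2.png',t)
E
```

```text
(no output)
```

View pics/end1.png

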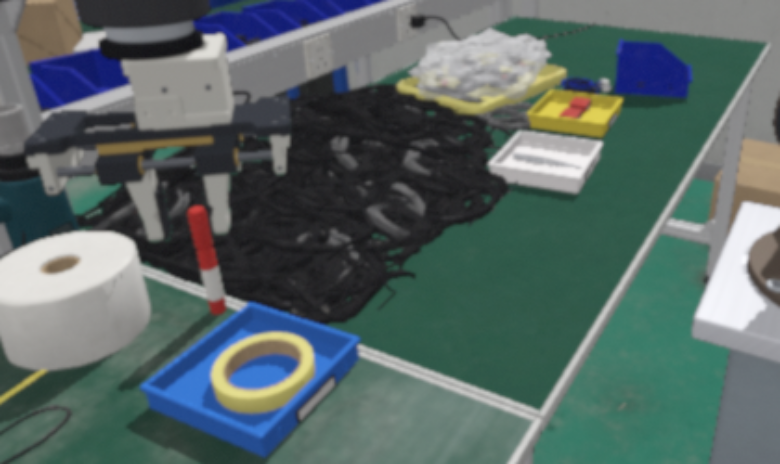

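```bash
ls pics
```

```text
end1.png
end2.png
scene0.png
top0.png
top1.png
topc.png
wA.png
wB.png
wC.png
wD.png
wE.png
wF.png
wG.png
wH.png
wI.png
wJ.png
wK.png
wL.png
wM.png
wN.png
wrist0.png
```

The scene view shows the tape flat in the blue tray, the tweezers flat in the white tray and both cases side by side in the yellow tray. The marker is still standing and the gripper is clear.

```bash
python3 -c "
from plant import ctrl
print(ctrl.close_job())"
```

```text
the job is handed in; nothing more can be done
None
```

The job is handed in at about 47 s: both cases are in the yellow tray, the tweezers in the white one and the tape in the blue one, all set down flat, and the marker is still standing; I viewed 15 pictures, one over the limit of 14.

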